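# Spin-test salvaged cooling fans and scrap the one that binds

## Task

Three cooling fans stand in the sloping rack. First flick each rotor round, hard enough that a sound one coasts on to half a turn or more; then take the fan whose rotor binds and stops dead instead of running on, lift it out, lower it into the round scrap tub (no dropping from above the rim) and let go. Leave the sound fans in their places and disturb nothing else on the bench.

Things in the scene. Friction and masses are not known exactly. Their poses are not given: they have to be found in the camera images.
- fan_a: black axial cooling fan, one of three that look alike: square frame 120 x 120 x 25 mm, 5 mm wide at mid-side round a bore of radius 55 mm; 0.16-0.28 kg. Leans back 22 degrees in the rack. Origin: its centre. Own x: along the axle, out of its BACK (front face x = -12.5 mm); z: up the slope in its plane (top edge z = +60 mm), y: sideways. To lift: pinch the 25 mm at the middle of the top edge, draw out along +z
- fan_a_rotor (a joint): turn of its rotor about own x (rad, unlimited; + is clockwise seen from the front, +y to +z to -y); starts within 0.6 of 0. Hub radius 20 mm, five blades to radius 53 mm, 72 degrees apart. At 0 the front edge of one points along own +z at mid radius; it lies 3 mm inside the front face, and the blade slopes back from it to 19 mm inside, 43 degrees further clockwise
- fan_a_rim (a point): point of the rotor 45 mm from the axle, along the fan's own +z at joint value 0, half-way through the thickness; turns with the blades. A fingertip between two blades, moved clockwise, hooks the next front edge. Pushed at about 0.2 m/s a sound rotor coasts on for a turn or two if no finger stays in its way; a binding one needs about 1 N, stops dead when the push ends and jams 2.2 rad from 0
- fan_b: black axial cooling fan, one of three that look alike: square frame 120 x 120 x 25 mm, 5 mm wide at mid-side round a bore of radius 55 mm; 0.16-0.28 kg. Leans back 22 degrees in the rack. Origin: its centre. Own x: along the axle, out of its BACK (front face x = -12.5 mm); z: up the slope in its plane (top edge z = +60 mm), y: sideways. To lift: pinch the 25 mm at the middle of the top edge, draw out along +z
- fan_b_rotor (a joint): turn of its rotor about own x (rad, unlimited; + is clockwise seen from the front, +y to +z to -y); starts within 0.6 of 0. Hub radius 20 mm, five blades to radius 53 mm, 72 degrees apart. At 0 the front edge of one points along own +z at mid radius; it lies 3 mm inside the front face, and the blade slopes back from it to 19 mm inside, 43 degrees further clockwise
- fan_b_rim (a point): point of the rotor 45 mm from the axle, along the fan's own +z at joint value 0, half-way through the thickness; turns with the blades. A fingertip between two blades, moved clockwise, hooks the next front edge. Pushed at about 0.2 m/s a sound rotor coasts on for a turn or two if no finger stays in its way; a binding one needs about 1 N, stops dead when the push ends and jams 2.2 rad from 0
- fan_c: black axial cooling fan, one of three that look alike: square frame 120 x 120 x 25 mm, 5 mm wide at mid-side round a bore of radius 55 mm; 0.16-0.28 kg. Leans back 22 degrees in the rack. Origin: its centre. Own x: along the axle, out of its BACK (front face x = -12.5 mm); z: up the slope in its plane (top edge z = +60 mm), y: sideways. To lift: pinch the 25 mm at the middle of the top edge, draw out along +z
- fan_c_rotor (a joint): turn of its rotor about own x (rad, unlimited; + is clockwise seen from the front, +y to +z to -y); starts within 0.6 of 0. Hub radius 20 mm, five blades to radius 53 mm, 72 degrees apart. At 0 the front edge of one points along own +z at mid radius; it lies 3 mm inside the front face, and the blade slopes back from it to 19 mm inside, 43 degrees further clockwise
- fan_c_rim (a point): point of the rotor 45 mm from the axle, along the fan's own +z at joint value 0, half-way through the thickness; turns with the blades. A fingertip between two blades, moved clockwise, hooks the next front edge. Pushed at about 0.2 m/s a sound rotor coasts on for a turn or two if no finger stays in its way; a binding one needs about 1 N, stops dead when the push ends and jams 2.2 rad from 0
- rack: fixed sloping steel rack, 472 mm wide; three places at own y = -150, 0, +150 mm. Origin: on the bench under the middle of its seat's inner corner (55 mm high); own x to its back. Fans stand on a 37 mm ledge with a 6 mm lip and lean on two bars ending 70 mm up the slope (upper 50 mm of a fan is free behind); wire hoops 25 mm high stand 3 mm off each side. Front faces look away from the robot and 22 degrees up
- tub: fixed round cream-coloured plastic scrap tub, open at the top, 100 mm high, outer radius 104 mm at the foot and 118 mm at the rim, wall 4 mm, floor 5 mm. Origin: centre of its underside on the bench, own z up
- tub_in (a point): centre of the tub's inner floor, 5 mm above the bench
- multimeter: bystander: grey hand-held multimeter lying on its back, 185 x 85 x 49 mm
- screwdriver: bystander: screwdriver with green handle, 190 mm long, lying on the bench on the open side of the rack
- solder_reel: bystander: reel of solder wire standing on end, 60 mm across, 50 mm high
- flux_jar: bystander: small blue jar with white lid, 60 mm across, 60 mm high
- board: bystander: green circuit board with a finned heat sink, 130 x 90 x 27 mm, lying on four feet
- pliers: bystander: pliers with red grips, 170 mm long, lying on the bench
- carton: bystander: small cardboard box, 85 x 60 x 45 mm
There are look-alikes about, which are no part of the job. What is shaped like the fan_a but white is not meant.

How it is judged:
By the outcome, as a careful person would: the job done as asked, in the order asked, and still so for the second after the job is handed in, with the robot touching nothing.
It also fails if it takes over 64 s, if anything falls off the work surface, if the arm or the gripper's body presses on something with over 40 N, if the wrist force passes 120 N, or if a joint passes its speed limit or range.

## Robot

A 6-joint arm with a two-finger parallel gripper is mounted at the origin on the work surface. World frame = base frame: x ahead of the robot, y to its left, z up, the work surface at z = 0. Lengths are in m, angles in rad, forces in N, time in s.
With the tool pointing down it reaches from about 0.4 to 0.825 m from the base axis. Payload 7 kg.
Tool frame: the origin (TCP) lies midway between the tips of the shut fingers; the grasp point (between the pads) lies 19 mm behind it; z points along the fingers, x is the direction in which the jaws open and shut, and the axes are right-handed (so a half turn about z gives the same grasp; the last joint's range is limited). The gripper opens to 88 mm and grips with 3 to 60 N. Pads are 19 mm wide; open, the fingers measure 130 mm over their backs; the gripper's body (78 mm by 193 mm) begins 47 mm behind the grasp point.
Start: joints at [-0.851, 0.359, 0.012, 0, -1.224, -0.288], TCP at [0.282, -0.613, 0.187] pointing down, gripper open.
Joint ranges: [-3.07, 3.07], [-1.43, 2.12], [-1.02, 1.25], [-3.03, 1.67], [-3.05, -0], [-3.03, 3.03]. Speed limits (rad/s): [2.39, 2.39, 3.01, 3.14, 3.14, 3.14].

## Interface

Orientations are given as a unit quaternion [w, x, y, z].
In Python, from station import r gives the robot as it stands. The module is installed in compiled form; this text tells all that it offers.
- The arm moves only by the tool arm_command, never from a script. Its argument "commands" is a list of rows, each a list of 7 numbers: the closure, from 0 (fully open) to 1 (shut), then the shift along the tool's x, y, z scaled (see below), then the turn, a rotation vector about the tool's x, y, z scaled (see below). In form: [[fingers, dx, dy, dz, ax, ay, az], ...]. A call has 1 to 20 rows; each row is the pose to reach, as a shift and turn from the pose measured when the call began, along the tool's axes at that moment, turning the shorter way round; what a row does not reach only later rows make up. The controller multiplies each number of a shift by 0.4 m and each number of a turn by 360 degrees. A row lasts 1/10 s, in which the tool goes at most 50 mm and 8.59 degrees, less where a joint would pass 70% of its speed; a pose out of reach is approached as far as the arm can. A call with a number of a shift or a turn outside -1 to 1 is refused whole. A call with a gripper value outside its range is refused whole. The fingers move at their own pace and stop on an object; "force" is the grip in N (left out, the last holds). Time passes only in rows, so rows that repeat a pose let the fingers close. It gives the time, the measured TCP pose, the force and the opening at its end, in the units of the state.
- r.get_obs(): the state, without advancing time (a new reading comes with each control period).
- r.grab_frame(name): name is "side" or "top"; returns a dict with "frame" (384x512x3 uint8, blue, green, red), "intrinsics" (3x3 intrinsics, pixels), "k1" (the pictures are not rectified: a ray, as slopes to the right and down, at radius r is drawn at 1 + k1 r^2 times it, then the intrinsics apply), "origin" and "attitude" of the camera in the world. Camera axes: x right, y down, z forward; pixel columns grow to the right and rows downward; lengths in m; the calibration is good to about 2 mm. A picture is of the moment at which its call begins. There is no depth.
- r.close_job(): hands the job in, once; it reports no verdict.
The state is a dict: "time_s": time; "joints": joint angles; "qvel": joint speeds; "joint_torque": joint torques, N m; "ee_pos": TCP position; "orientation": TCP orientation; "force": force on the tool from outside, world axes, zero at the start; "ft_torque": the same for the moment, N m; "gripper_width": finger opening in m.
Only numpy, scipy, OpenCV 4.12 (cv2) and the standard library are available. Lean on these libraries where they do the work, as an engineer would, in place of code of your own. Each camera call takes 0.05 s, during which the arm holds its last target.

## Working session

There is one attempt and no reset: what is moved stays moved. The work goes in short steps, Python scripts to look and compute and a tool call to move; the robot and the scene stay as the last step left them, time stands still between calls to the robot, and variables do not carry over. Pictures are saved under pics/ and viewed, and the job is handed in when it is done.

Besides the shell and the picture viewer there is one more tool, called after "Request:" as name(argument=value, ...) on one line, values as JSON. arm_command: Moves the arm, as the interface text tells. Its arguments: {"type":"object","properties":{"commands":{"type":"array","items":{"type":"array","items":{"type":"number","minimum":-1,"maximum":1}}},"force":{"type":"number"}},"required":["commands"]}

```bash
mkdir -p pics; cat > h.py <<'E'
import numpy as np, cv2, json
from scipy.spatial.transform import Rotation as R
from station import r
def grab(n,save=None):
    f=r.grab_frame(n)
    if save: cv2.imwrite('pics/'+save,f['frame'])
    return f
def Rm(a):
    a=np.array(a,float)
    return a if a.shape==(3,3) else R.from_quat(a[[1,2,3,0]]).as_matrix()
def project(f,P):
    P=np.atleast_2d(P); A=Rm(f['attitude']); c=(P-np.array(f['origin']))@A
    s=c[:,:2]/c[:,2:]; q=(s**2).sum(1,keepdims=True); s=s*(1+f['k1']*q)
    K=np.array(f['intrinsics']); return s@K[:2,:2].T+K[:2,2]
def ray(f,uv):
    K=np.array(f['intrinsics']); uv=np.atleast_2d(np.array(uv,float))
    d=np.linalg.solve(K[:2,:2],(uv-K[:2,2]).T).T; s=d.copy()
    for _ in range(30): s=d/(1+f['k1']*(s**2).sum(1,keepdims=True))
    v=np.c_[s,np.ones(len(s))]@Rm(f['attitude']).T
    return np.array(f['origin']),v/np.linalg.norm(v,axis=1,keepdims=True)
def onz(f,uv,z):
    o,v=ray(f,uv); return o+v*((z-o[2])/v[:,2:])
E
python3 - <<'E'
from h import *
for n in('top','side'):
    f=grab(n,n+'0.png'); print(n,f['intrinsics'],f['k1'],f['origin'],f['attitude'])
print(r.get_obs())
E
```

```text
top [[417.56725856   0.         251.84565954]
 [  0.         417.56725856 195.58476041]
 [  0.           0.           1.        ]] 0.028054799742354735 [ 0.36291165 -0.04672551  1.2601537 ] [-0.05328232  0.7154667  -0.69504016  0.0467715 ]
side [[424.50663338   0.         249.64558983]
 [  0.         424.50663338 189.59834903]
 [  0.           0.           1.        ]] 0.011880602163952265 [-0.23721857  0.70182434  0.67465465] [ 0.20655449 -0.31581687  0.78965146 -0.4837825 ]
{'time_s': 0.1, 'joints': array([-8.50882690e-01,  3.59314953e-01,  1.11738842e-02, -3.03119691e-04,
       -1.22411777e+00, -2.88073817e-01]), 'qvel': array([ 0.00067613, -0.00103382,  0.00131987,  0.00081232, -0.00058954,
       -0.00062253]), 'joint_torque': array([-1.32475521e-03, -5.84165275e+01,  2.93751973e+01,  7.01553002e+00,
        1.02152795e-02, -2.72342362e-05]), 'ee_pos': array([ 0.28226409, -0.61260828,  0.18602779]), 'orientation': array([-6.62919814e-04,  5.39236023e-01,  8.42154354e-01,  3.39973951e-04]), 'force': array([-0.139124  , -0.1705539 , -1.42602378]), 'ft_torque': array([-0.06315322,  0.03066897, -0.03582514]), 'gripper_width': 0.0877718860798391}
```

View pics/top0.png

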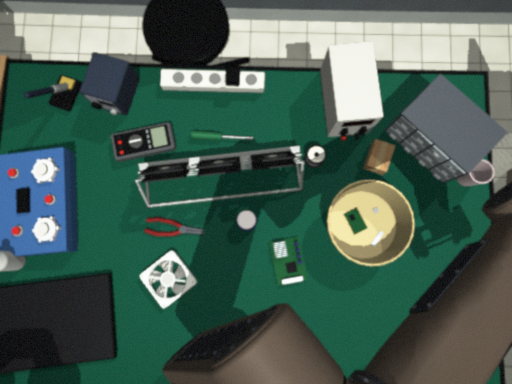

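View pics/side0.png

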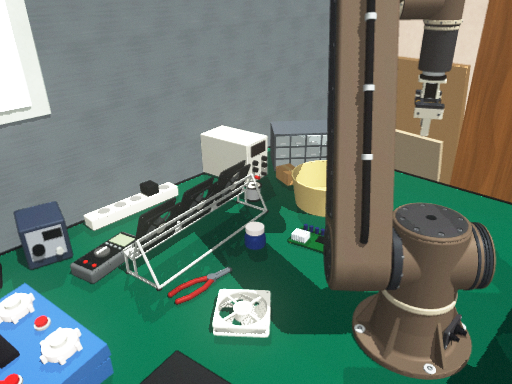

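```bash
python3 - <<'E'
from h import *
t=cv2.imread('pics/top0.png'); s=cv2.imread('pics/side0.png')
cv2.imwrite('pics/t1.png',cv2.resize(t[135:215,125:325],None,fx=4,fy=4,interpolation=cv2.INTER_CUBIC))
cv2.imwrite('pics/s1.png',cv2.resize(s[150:290,110:280],None,fx=4,fy=4,interpolation=cv2.INTER_CUBIC))
E
```

```text
(no output)
```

View pics/t1.png

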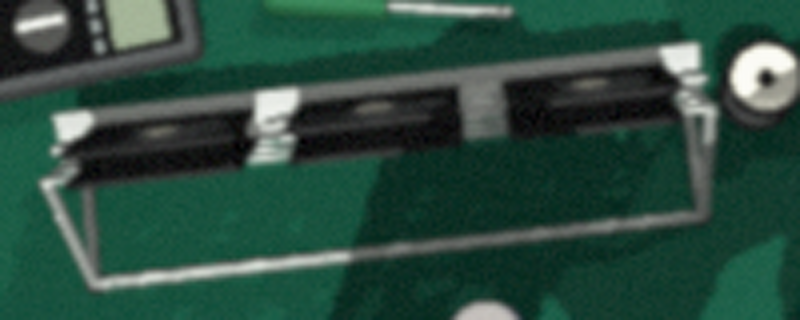

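View pics/s1.png

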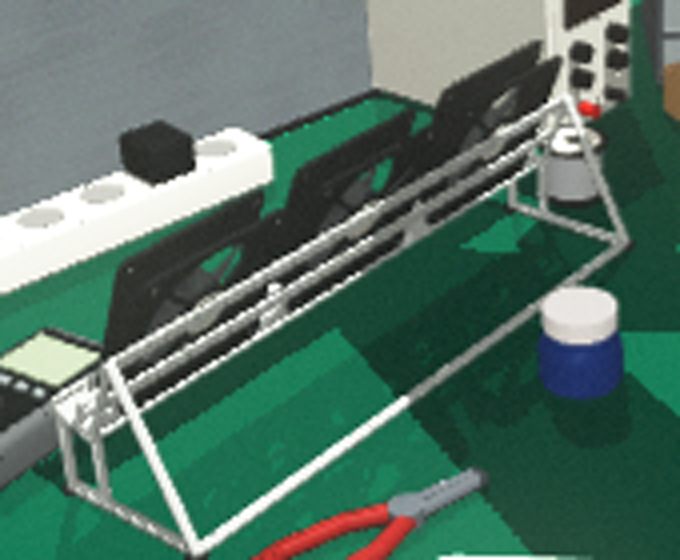

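```bash
cat >> h.py <<'E'
def crop(img,x0,x1,y0,y1,k,name,g=2.2):
    c=cv2.resize(img[y0:y1,x0:x1],None,fx=k,fy=k,interpolation=cv2.INTER_CUBIC)
    c=(255*(c/255.)**(1/g)).astype(np.uint8); cv2.imwrite('pics/'+name,c)
E
python3 - <<'E'
from h import *
F=[]
for _ in range(4): F.append(r.grab_frame('top')['frame'].astype(float))
t=np.mean(F,0).astype(np.uint8); cv2.imwrite('pics/topavg.png',t)
crop(t,132,222,140,210,8,'t2.png',2.5); crop(t,220,310,140,210,8,'t3.png',2.5)
E
```

```text
(no output)
```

View pics/t2.png

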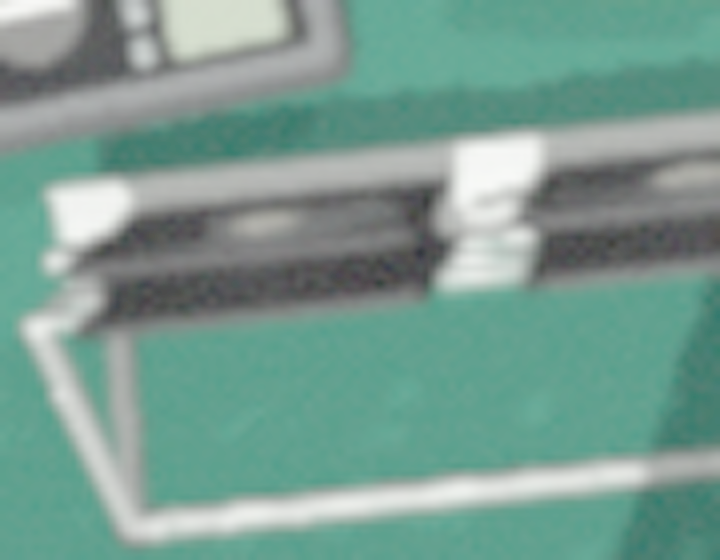

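View pics/t3.png

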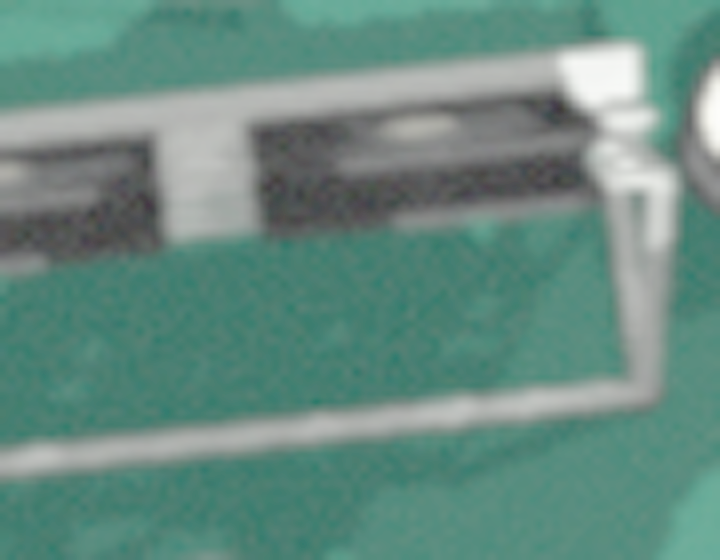

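```bash
python3 - <<'E'
from h import *
f=r.grab_frame('top')
P=onz(f,[(141.4,174),(186.6,169.75),(252.75,160.6),(293.75,157.25)],.1756)
Q=onz(f,[(143.25,181),(185.75,176.25),(253.1,169.6),(294.25,166)],.1663)
for A in(P,Q):
    print(A.round(4), np.linalg.norm(A[0]-A[1]),np.linalg.norm(A[2]-A[3]), np.linalg.norm((A[0]+A[1]-A[2]-A[3])/2), [np.degrees(np.arctan2(*(A[i]-A[j])[:2])) for i,j in((0,3),(0,1),(2,3))])
    print((A[0]+A[1])/2,(A[2]+A[3])/2)
E
```

```text
[[ 0.5667  0.2591  0.1756]
 [ 0.5815  0.1403  0.1756]
 [ 0.6112 -0.0341  0.1756]
 [ 0.6233 -0.1426  0.1756]] 0.11966826209282781 0.10922723660061684 0.29123972268620374 [np.float64(-8.026649169942845), np.float64(-7.134453874743), np.float64(-6.35421835202727)]
[0.57410611 0.19968401 0.1756    ] [ 0.6172723  -0.08833901  0.1756    ]
[[ 0.5497  0.2555  0.1663]
 [ 0.5657  0.1433  0.1663]
 [ 0.5888 -0.0356  0.1663]
 [ 0.6017 -0.1451  0.1663]] 0.11338001452835685 0.11029689040323222 0.2921993300537036 [np.float64(-7.39950866937875), np.float64(-8.14631269915232), np.float64(-6.687751079962649)]
[0.55768362 0.19939724 0.1663    ] [ 0.59526174 -0.09037566  0.1663    ]
```

```bash
cat >> h.py <<'E'
def frames(C,yaw):
    # C: corner xy, yaw: rack x direction = (-cos,-sin)
    rx=np.array([-np.cos(yaw),-np.sin(yaw),0]); Z=np.array([0,0,1.]); ry=np.cross(Z,rx)
    a=np.radians(22); fx=np.cos(a)*rx-np.sin(a)*Z; fz=np.sin(a)*rx+np.cos(a)*Z
    O=np.array([C[0],C[1],.055])+.060*fz-.0125*fx
    return fx,ry,fz,[O+ry*d for d in(-.15,0,.15)]
E
cat > ov.py <<'E'
from h import *
import sys
C=(float(sys.argv[1]),float(sys.argv[2])); yaw=np.radians(float(sys.argv[3]))
fx,fy,fz,Os=frames(C,yaw); print(fx,fy,fz,Os)
def draw(n,k,x0,x1,y0,y1,out):
    f=r.grab_frame(n); im=f['frame'][y0:y1,x0:x1]; im=cv2.resize(im,None,fx=k,fy=k,interpolation=cv2.INTER_CUBIC)
    im=(255*(im/255.)**.45).astype(np.uint8)
    for O in Os:
        for x,c in((-.0125,(0,0,255)),(.0125,(255,0,0))):
            P=np.array([O+fx*x+fy*.06*a+fz*.06*b for a,b in((1,1),(1,-1),(-1,-1),(-1,1))])
            p=(project(f,P)+.5-np.array([x0,y0]))*k
            cv2.polylines(im,[p.astype(int)],True,c,1)
    cv2.imwrite('pics/'+out,im)
draw('top',4,125,325,130,215,sys.argv[4]+'t.png'); draw('side',4,110,290,140,290,sys.argv[4]+'s.png')
E
python3 - <<'E'
from h import *
f=r.grab_frame('top')
A=onz(f,[(149.5,205.6),(301.9,189.4)],.004);print(A,np.degrees(np.arctan2(*(A[0]-A[1])[:2])),A.mean(0),np.linalg.norm(A[0]-A[1]))
A=onz(f,[(148.25,162.75),(290.6,146.5)],.071);print(A,np.degrees(np.arctan2(*(A[0]-A[1])[:2])))
# corner from fan2 top-edge mid estimates
for yaw in(7.5,):
  fx,fy,fz,O=frames((0,0),np.radians(yaw)) ; print(fx,fy)
  print(np.array([.5964,.0531,0])-(O[1]+.06*fz-.0125*fx), np.array([.5773,.0539,0])-(O[1]+.06*fz+.0125*fx))
E
```

```text
[[ 0.50237556  0.27647191  0.004     ]
 [ 0.56514283 -0.18409541  0.004     ]] -7.760602965437874 [0.53375919 0.04618825 0.004     ] 0.46482468270950056
[[ 0.62014899  0.2708572   0.071     ]
 [ 0.68031188 -0.14216579  0.071     ]] -8.287687272678752
[-0.91925167 -0.12102178 -0.37460659] [ 0.13052619 -0.99144486  0.        ]
[ 0.61798692  0.05594197 -0.17562723] [ 0.62186821  0.05976752 -0.16626206]
```

```bash
python3 ov.py 0.620 0.056 7.8 o1
```

```text
[-0.9186054  -0.12583329 -0.37460659] [ 0.13571557 -0.99074784  0.        ] [-0.37114067 -0.05083995  0.92718385] [array([0.58885679, 0.2031347 , 0.11531361]), array([0.60921413, 0.05452252, 0.11531361]), array([ 0.62957146, -0.09408966,  0.11531361])]
```

View pics/o1t.png

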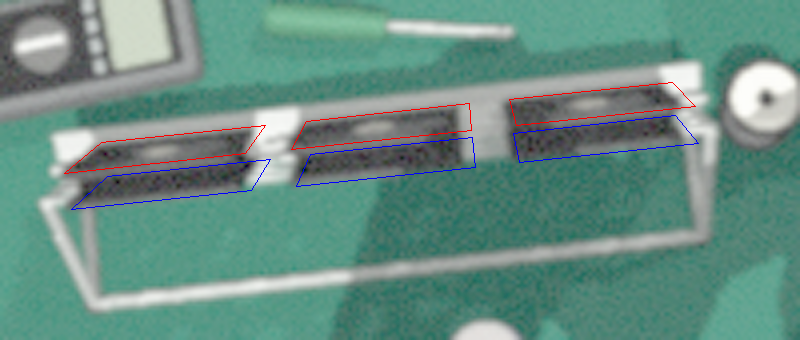

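View pics/o1s.png

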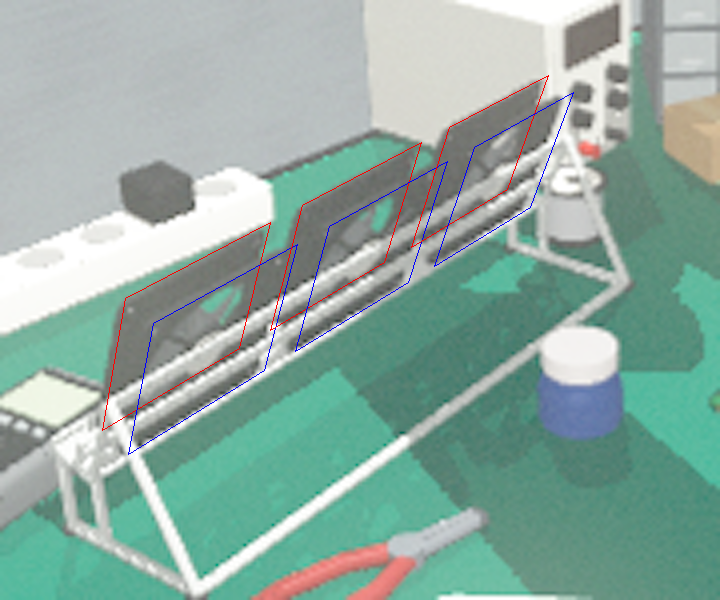

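```bash
python3 ov.py 0.6225 0.0615 7.8 o2
```

```text
[-0.9186054  -0.12583329 -0.37460659] [ 0.13571557 -0.99074784  0.        ] [-0.37114067 -0.05083995  0.92718385] [array([0.59135679, 0.2086347 , 0.11531361]), array([0.61171413, 0.06002252, 0.11531361]), array([ 0.63207146, -0.08858966,  0.11531361])]
```

View pics/o2t.png

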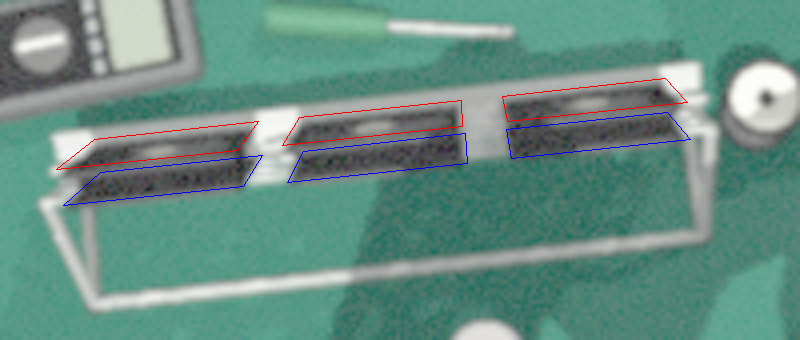

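View pics/o2s.png

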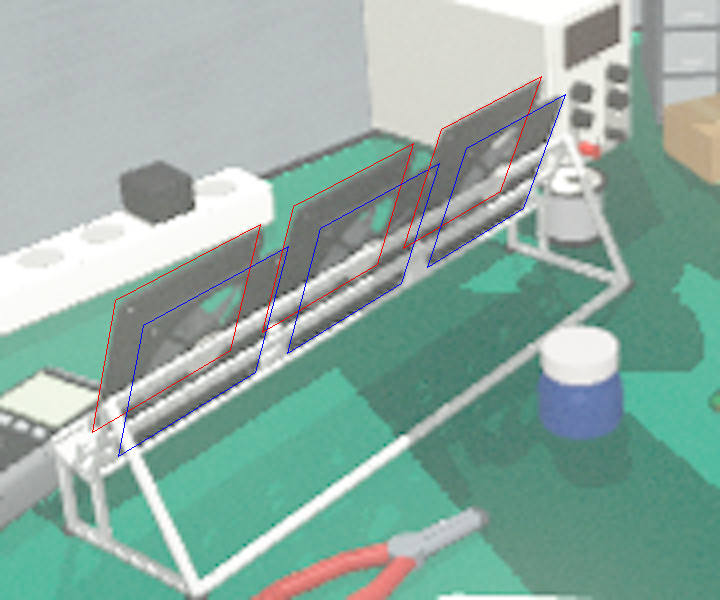

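```bash
python3 - <<'E'
from h import *
s=r.grab_frame('side')['frame']
crop(s,390,480,20,160,5,'g.png',1.8)
crop(s,130,260,150,250,6,'sb.png',2.2)
E
```

```text
(no output)
```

View pics/g.png

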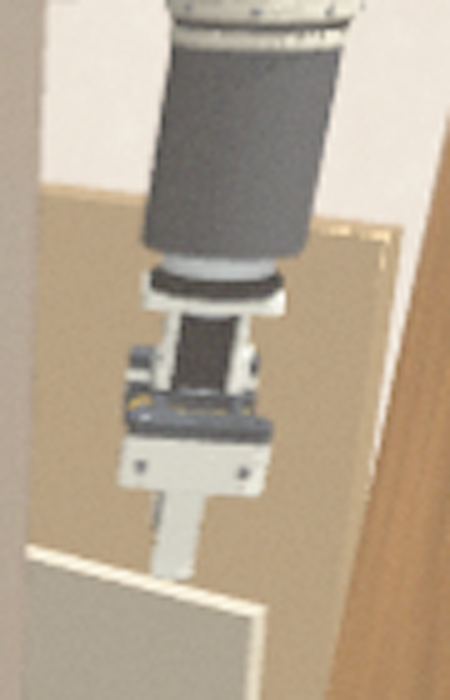

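View pics/sb.png

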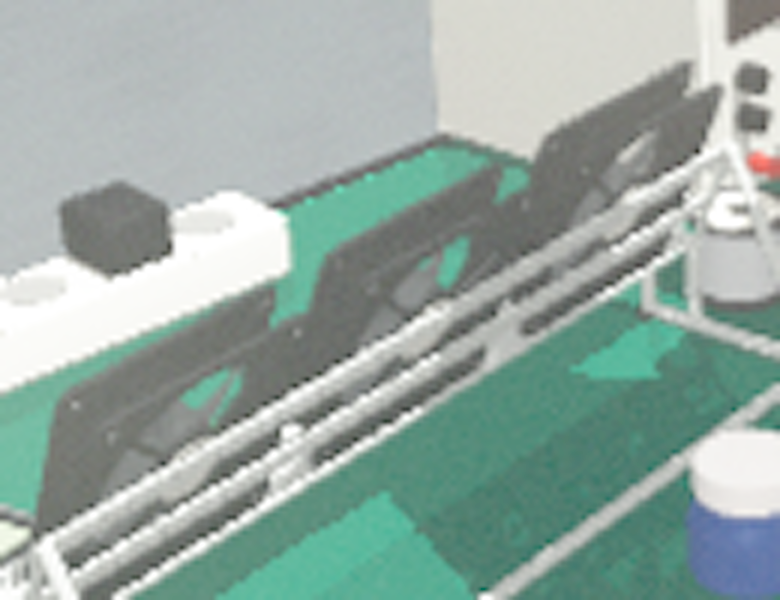

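```bash
cat > rect.py <<'E'
from h import *
import sys
def rect(f,O,fx,fy,fz,x,S=4,H=66):
    # front-view image: columns = +y to left? seen from front: clockwise + is +y->+z->-y, so +y at LEFT
    n=int(2*H*S/2)*1
    g=np.arange(-H,H,1/ (S/2.0))
    Y,Zz=np.meshgrid(-g*1e-3,-g*1e-3) # col right -> -y ; row down -> -z
    P=O+fx*x+Y[...,None]*fy+Zz[...,None]*fz
    p=project(f,P.reshape(-1,3)).reshape(*Y.shape,2).astype(np.float32)
    return cv2.remap(f['frame'],p[...,0],p[...,1],cv2.INTER_CUBIC)
def strip(f,C=(.6225,.0615),yaw=7.8,x=0.,name='r.png',g=2.2,tri=None):
    fx,fy,fz,Os=frames(C,np.radians(yaw)); L=[]
    for O in Os:
        im=rect(f,O,fx,fy,fz,x); c=len(im)//2
        im=(255*(im/255.)**(1/g)).astype(np.uint8)
        for rr in(20,55): cv2.circle(im,(c,c),rr*2,(0,200,255),1)
        L.append(im)
    cv2.imwrite('pics/'+name,np.hstack(L))
if __name__=='__main__':
    k=sys.argv[1]
    f=r.grab_frame('side'); strip(f,x=.0065,name=k+'s.png')
    f=r.grab_frame('top'); strip(f,x=-.0095,name=k+'t.png')
E
python3 rect.py ra
```

```text
(no output)
```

View pics/ras.png

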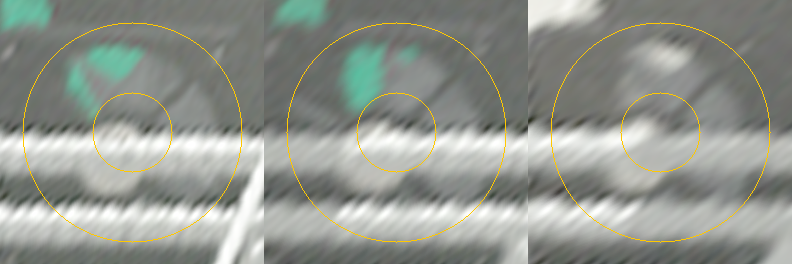

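View pics/rat.png

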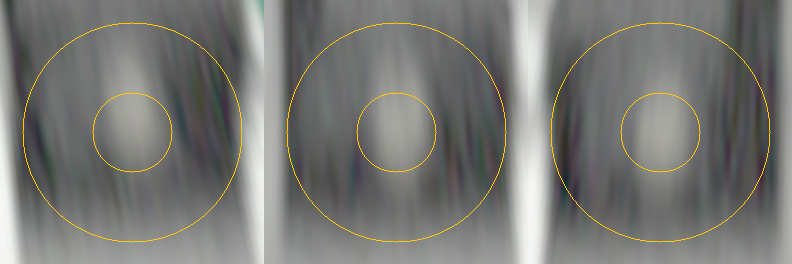

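```bash
cat > rect2.py <<'E'
from rect import *
def big(f,out,C=(.6225,.0615),yaw=7.8):
    fx,fy,fz,Os=frames(C,np.radians(yaw)); rows=[]
    for x in(.0065,-.0095):
        L=[]
        for O in Os:
            im=rect(f,O,fx,fy,fz,x); im=cv2.resize(im[0:150],None,fx=1,fy=1)
            im=(255*(np.clip(im*1.0,0,255)/255.)**(1/2.4)).astype(np.uint8)
            c=(132,132)
            for a in range(-90,91,30):
                u=np.array([np.sin(np.radians(a)),-np.cos(np.radians(a))])
                cv2.line(im,tuple((c+u*100).astype(int)),tuple((c+u*112).astype(int)),(0,0,255),1)
            cv2.circle(im,c,40,(0,200,255),1); cv2.circle(im,c,110,(0,200,255),1)
            L.append(im)
        rows.append(np.hstack(L))
    cv2.imwrite('pics/'+out,np.vstack(rows))
if __name__=='__main__':
    f=r.grab_frame('side'); F=[f['frame'].astype(float)]
    for _ in range(2): F.append(r.grab_frame('side')['frame'])
    f['frame']=np.mean(F,0).astype(np.uint8); big(f,sys.argv[1])
E
python3 rect2.py rb.png; cp pics/o2s.png /dev/null
```

```text
(no output)
```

View pics/rb.png

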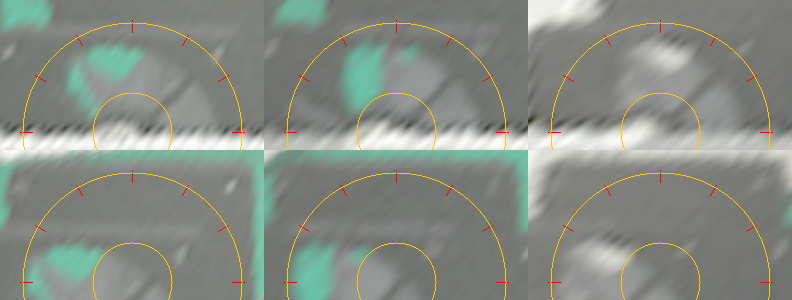

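```bash
cat > pl.py <<'E'
from h import *
def Rt(yaw_deg,tilt_deg):
    n=np.array([np.cos(np.radians(yaw_deg)),np.sin(np.radians(yaw_deg)),0]); Z=np.array([0,0,1.])
    x=-n; z=-Z; y=np.cross(z,x); M=np.c_[x,y,z]
    return M@R.from_euler('y',tilt_deg,degrees=True).as_matrix()
def row(p,M,fing=1):
    o=r.get_obs(); p0=np.array(o['ee_pos']); M0=Rm(o['orientation'])
    s=M0.T@(np.array(p)-p0)/.4; a=R.from_matrix(M0.T@M).as_rotvec()/(2*np.pi)
    v=[fing]+[round(float(q),3) for q in s]+[round(float(q),4) for q in a]
    print(v, 'dist %.3f ang %.1f'%(np.linalg.norm(s)*.4,np.degrees(np.linalg.norm(a)*2*np.pi)))
C=(.6225,.0615); YAW=7.8
fx,fy,fz,Os=frames(C,np.radians(YAW))
H=.021
def tip(i,y,z,d,tilt):
    M=Rt(YAW,tilt); return Os[i]+fx*(-.0125+d)+fy*y+fz*z-H*M[:,0],M
E
python3 - <<'E'
from pl import *
o=r.get_obs(); print(o['time_s'])
p,M=tip(2,.03,.03,-.03,12); print(p, Rm(o['orientation']))
print(onz(r.grab_frame('top'),[(322,50),(352,140),(380,130),(371,222),(317,155),(380,157)],.0))
row([.45,-.40,.36],Rt(YAW,0),1)
row(p+[0.03,0,.12],M,1)
E
```

```text
0.9
[ 0.68440049 -0.11170163  0.15468376] [[-4.18501940e-01  9.08215903e-01  2.54238278e-05]
 [ 9.08215902e-01  4.18501940e-01 -4.48578166e-05]
 [-5.13805036e-05  4.31724144e-06 -9.99999999e-01]]
[[ 1.01767749 -0.24232174  0.        ]
 [ 0.72493458 -0.33721598  0.        ]
 [ 0.75903342 -0.42361836  0.        ]
 [ 0.47235875 -0.39307609  0.        ]
 [ 0.67451981 -0.22962509  0.        ]
 [ 0.67332966 -0.42262558  0.        ]]
[1, 0.308, 0.603, -0.433, -0.0, 0.0, -0.2029] dist 0.322 ang 73.1
[1, 0.686, 1.505, -0.22, 0.0212, 0.0287, -0.2022] dist 0.668 ang 73.9
```

Request:
arm_command(commands=[[1,0,0,-0.2,0,0,-0.02],[1,0.05,0.1,-0.43,0,0,-0.05],[1,0.308,0.603,-0.433,0,0,-0.2],[1,0.308,0.603,-0.433,0,0,-0.203],[1,0.308,0.603,-0.433,0,0,-0.203],[1,0.308,0.603,-0.433,0,0,-0.203],[1,0.308,0.603,-0.433,0,0,-0.203],[1,0.308,0.603,-0.433,0,0,-0.203],[1,0.308,0.603,-0.433,0,0,-0.203],[1,0.308,0.603,-0.433,0,0,-0.203]])

```text
time_s: 1.95
ee_pos: [0.4505, -0.3995, 0.3604]
orientation: [0.0, -0.07, 0.998, -0.0]
force: [-0.8, -0.1, -1.6]
gripper_width: 0.0133
```

```bash
python3 - <<'E'
from pl import *
o=r.get_obs(); print(o['time_s'],o['ee_pos'],o['gripper_width'],o['joints'])
p,M=tip(2,.03,.03,-.03,12)
row(p+[0.0,0,.15],M,1)
E
```

```text
1.95 [ 0.45053717 -0.39948965  0.36040939] 0.013267259061351197 [-4.01265514e-01  1.78955604e-01  1.51697690e-01 -3.66121083e-05
 -1.54289111e+00  5.40689958e-01]
[1, -0.679, 0.631, 0.14, -0.0001, 0.0334, 0.0005] dist 0.375 ang 12.0
```

Request:
arm_command(commands=[[1,-0.679,0.631,0.0,0,0.03,0],[1,-0.679,0.631,0.0,0,0.0334,0],[1,-0.679,0.631,0.0,0,0.0334,0],[1,-0.679,0.631,0.0,0,0.0334,0],[1,-0.679,0.631,0.0,0,0.0334,0],[1,-0.679,0.631,0.0,0,0.0334,0],[1,-0.679,0.631,0.0,0,0.0334,0],[1,-0.679,0.631,0.0,0,0.0334,0],[1,-0.679,0.631,0.0,0,0.0334,0],[1,-0.679,0.631,0.14,0,0.0334,0],[1,-0.679,0.631,0.14,0,0.0334,0]])

```text
time_s: 3.05
ee_pos: [0.6815, -0.1118, 0.2983]
orientation: [-0.109, -0.068, 0.992, -0.006]
force: [-0.4, 0.2, -2.1]
gripper_width: 0.0004
```

```bash
python3 - <<'E'
from pl import *
o=r.get_obs(); print(o['time_s'],o['ee_pos'],o['gripper_width'],o['joints'])
p,M=tip(2,.034,.03,-.03,12)
print(p); row(p,M,1)
s=grab('side'); t=grab('top')
crop(s['frame'],130,330,60,220,4,'p1s.png',1.8); crop(t['frame'],210,350,90,210,5,'p1t.png',1.8)
E
```

```text
3.05 [ 0.68154235 -0.11184718  0.29827524] 0.00042832948593884583 [ 1.19781434e-01  5.04611175e-01  4.62104688e-01  1.67072735e-03
 -1.74728792e+00  1.67446170e-02]
[ 0.68494335 -0.11566462  0.15468376]
[1, -0.085, -0.011, 0.349, 0.0003, -0.0015, 0.0001] dist 0.144 ang 0.6
```

View pics/p1s.png

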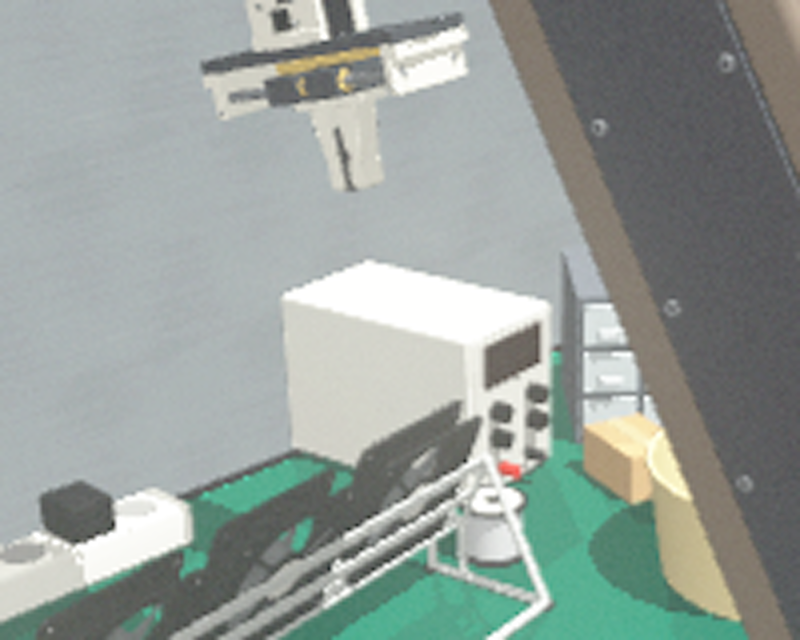

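View pics/p1t.png

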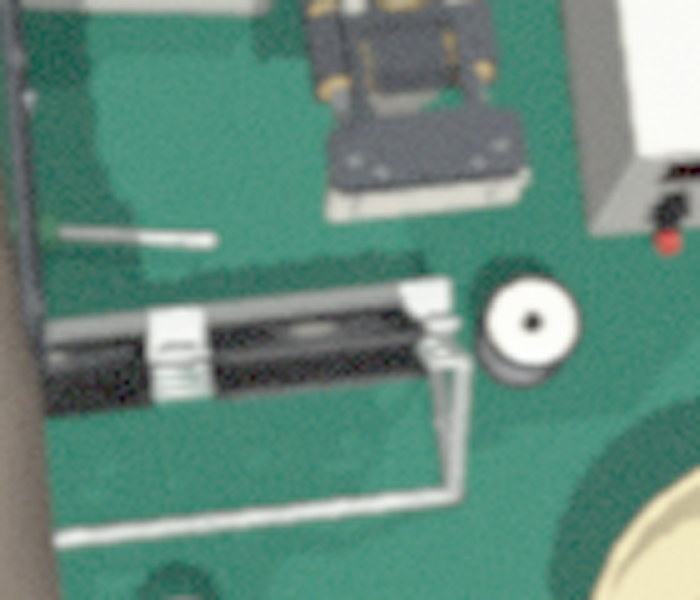

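```bash
python3 - <<'E'
from pl import *
s=grab('side'); o=r.get_obs(); M=Rm(o['orientation']); p=o['ee_pos']
for h in(-.021,-.011,-.006,0,.006,.011,.021):
    for z in(0,-.04,-.06):
        for y in (-.0095,.0095):
            print(h,z,y,((project(s,p+M[:,0]*h+M[:,2]*z+M[:,1]*y)[0]-[130,60])*4).round(0),end=' ')
    print()
crop(s['frame'],195,240,70,115,12,'p2s.png',1.4)
E
```

```text
-0.021 0 -0.0095 [356. 225.] -0.021 0 0.0095 [339. 232.] -0.021 -0.04 -0.0095 [344. 173.] -0.021 -0.04 0.0095 [327. 179.] -0.021 -0.06 -0.0095 [338. 146.] -0.021 -0.06 0.0095 [322. 152.] 
-0.011 0 -0.0095 [365. 225.] -0.011 0 0.0095 [349. 231.] -0.011 -0.04 -0.0095 [354. 172.] -0.011 -0.04 0.0095 [337. 178.] -0.011 -0.06 -0.0095 [348. 145.] -0.011 -0.06 0.0095 [331. 151.] 
-0.006 0 -0.0095 [370. 224.] -0.006 0 0.0095 [354. 231.] -0.006 -0.04 -0.0095 [359. 171.] -0.006 -0.04 0.0095 [342. 177.] -0.006 -0.06 -0.0095 [353. 145.] -0.006 -0.06 0.0095 [336. 150.] 
0 0 -0.0095 [376. 224.] 0 0 0.0095 [360. 230.] 0 -0.04 -0.0095 [365. 171.] 0 -0.04 0.0095 [348. 177.] 0 -0.06 -0.0095 [359. 144.] 0 -0.06 0.0095 [342. 149.] 
0.006 0 -0.0095 [382. 224.] 0.006 0 0.0095 [366. 230.] 0.006 -0.04 -0.0095 [371. 170.] 0.006 -0.04 0.0095 [354. 176.] 0.006 -0.06 -0.0095 [365. 143.] 0.006 -0.06 0.0095 [349. 149.] 
0.011 0 -0.0095 [387. 223.] 0.011 0 0.0095 [371. 230.] 0.011 -0.04 -0.0095 [376. 170.] 0.011 -0.04 0.0095 [359. 176.] 0.011 -0.06 -0.0095 [370. 143.] 0.011 -0.06 0.0095 [354. 148.] 
0.021 0 -0.0095 [397. 223.] 0.021 0 0.0095 [381. 229.] 0.021 -0.04 -0.0095 [386. 169.] 0.021 -0.04 0.0095 [370. 175.] 0.021 -0.06 -0.0095 [381. 142.] 0.021 -0.06 0.0095 [364. 147.]
```

View pics/p2s.png

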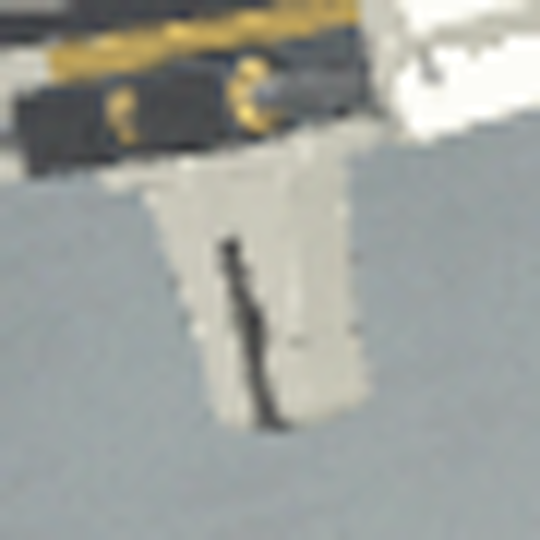

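```bash
python3 - <<'E'
from pl import *
s=grab('side')
print(project(s,[.28226,-.61261,.18603]),project(s,[.28226,-.61261,.22603]))
o=r.get_obs();print(o['time_s'],o['ee_pos'],o['qvel'].round(3))
im=s['frame']; crop(cv2.imread('pics/side0.png'),405,445,90,150,10,'p3.png',1.8)
E
```

```text
[[421.39934636 141.74225669]] [[423.41739994 129.92595961]]
3.25 [ 0.68498365 -0.11302168  0.30701305] [ 0.002 -0.012  0.017 -0.001  0.005  0.005]
```

View pics/p3.png

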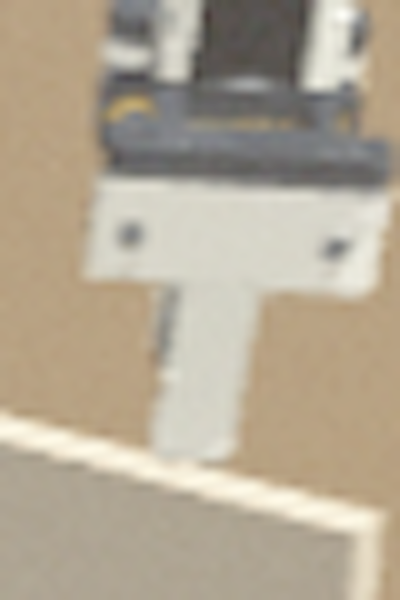

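```bash
python3 - <<'E'
from pl import *
t=grab('top','tt.png'); s=grab('side','ss.png'); o=r.get_obs(); M=Rm(o['orientation']); p=o['ee_pos']; print(p,o['time_s'])
for n,f in(('top',t),('side',s)):
  im=cv2.resize(f['frame'],None,fx=4,fy=4,interpolation=cv2.INTER_CUBIC); im=(255*(im/255.)**.6).astype(np.uint8)
  def pr(*q): return tuple(((project(f,p+M@np.array(q))[0]+.5)*4).astype(int).tolist())
  for z,c in((-.066,(0,0,255)),(-.12,(255,0,0))):
    cv2.polylines(im,[np.array([pr(a*.0965,b*.039,z) for a,b in((1,1),(1,-1),(-1,-1),(-1,1))])],True,c,1)
  cv2.polylines(im,[np.array([pr(a*.0,b*.0095,z) for z,b in((0,1),(0,-1),(-.06,-1),(-.06,1))])],True,(0,255,255),1)
  x,y=pr(0,0,-.05); im=im[max(0,y-260):y+260,max(0,x-300):x+300]; cv2.imwrite('pics/b_%s.png'%n,im)
E
```

```text
[ 0.68530334 -0.11257065  0.3072351 ] 3.35Traceback (most recent call last):
  File "<stdin>", line 8, in <module>
NameError: name 'a' is not defined
```

```bash
cat > body.py <<'E'
from pl import *
def body(tag):
  t=grab('top'); s=grab('side'); o=r.get_obs(); M=Rm(o['orientation']); p=o['ee_pos']; print(p,o['time_s'])
  for n,f in(('top',t),('side',s)):
    im=cv2.resize(f['frame'],None,fx=4,fy=4,interpolation=cv2.INTER_CUBIC); im=(255*(im/255.)**.6).astype(np.uint8)
    def pr(*q): return tuple(((project(f,p+M@np.array(q))[0]+.5)*4).astype(int).tolist())
    for z,c in((-.066,(0,0,255)),(-.12,(255,0,0))):
      cv2.polylines(im,[np.array([pr(a*.0965,b*.039,z) for a,b in((1,1),(1,-1),(-1,-1),(-1,1))])],True,c,1)
    cv2.polylines(im,[np.array([pr(0,b*.0095,z) for z,b in((0,1),(0,-1),(-.06,-1),(-.06,1))])],True,(0,255,255),1)
    x,y=pr(0,0,-.05); im=im[max(0,y-260):y+260,max(0,x-300):x+300]; cv2.imwrite('pics/%s_%s.png'%(tag,n),im)
if __name__=='__main__':
  import sys; body(sys.argv[1])
E
python3 body.py b
```

```text
[ 0.68502892 -0.11216426  0.30641612] 3.45
```

View pics/b_top.png

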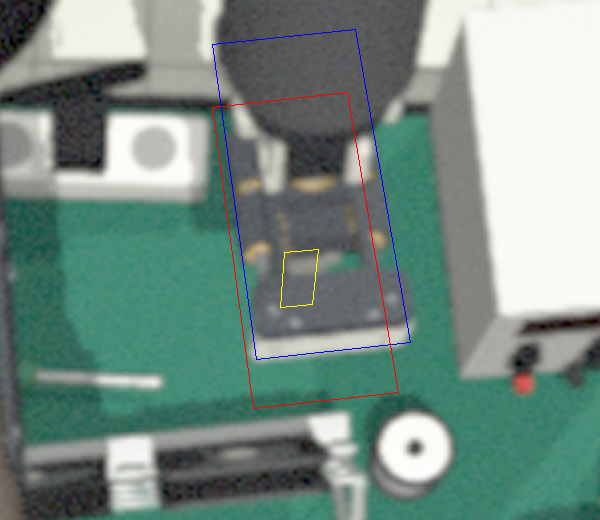

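View pics/b_side.png

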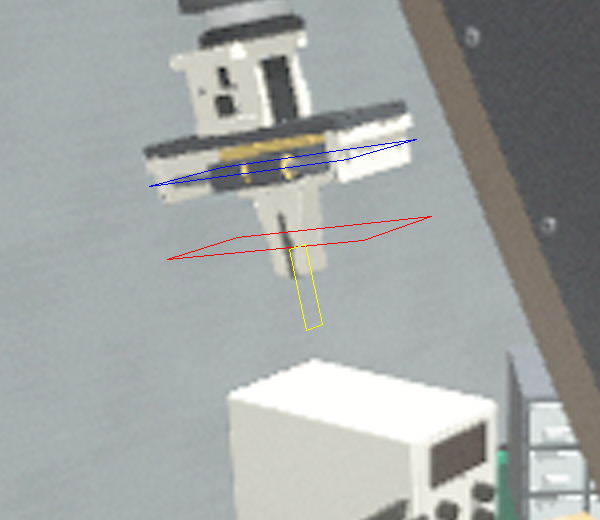

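```bash
python3 - <<'E'
from pl import *
M=Rt(YAW,0)
row([.79,-.10,.20],M); row([.79,-.10,.06],M)
print(project(grab('top'),[.79,-.10,0]))
E
```

```text
[1, -0.313, -0.006, 0.206, -0.0002, -0.0328, 0.0004] dist 0.150 ang 11.8
[1, -0.385, -0.006, 0.549, -0.0002, -0.0328, 0.0004] dist 0.268 ang 11.8
[[275.77645225 117.83334047]]
```

Request:
arm_command(commands=[[1,-0.313,-0.006,0.206,0,-0.0328,0],[1,-0.313,-0.006,0.206,0,-0.0328,0],[1,-0.313,-0.006,0.206,0,-0.0328,0],[1,-0.313,-0.006,0.206,0,-0.0328,0],[1,-0.385,-0.006,0.549,0,-0.0328,0],[1,-0.385,-0.006,0.549,0,-0.0328,0],[1,-0.385,-0.006,0.549,0,-0.0328,0],[1,-0.385,-0.006,0.549,0,-0.0328,0],[1,-0.385,-0.006,0.549,0,-0.0328,0]])

```text
time_s: 4.4
ee_pos: [0.7904, -0.1003, 0.0607]
orientation: [-0.0, -0.07, 0.998, -0.001]
force: [0.8, -0.3, 0.5]
gripper_width: 0.0005
```

```bash
python3 body.py c
```

```text
[ 0.79220752 -0.10011541  0.06353811] 4.5
```

View pics/c_side.png

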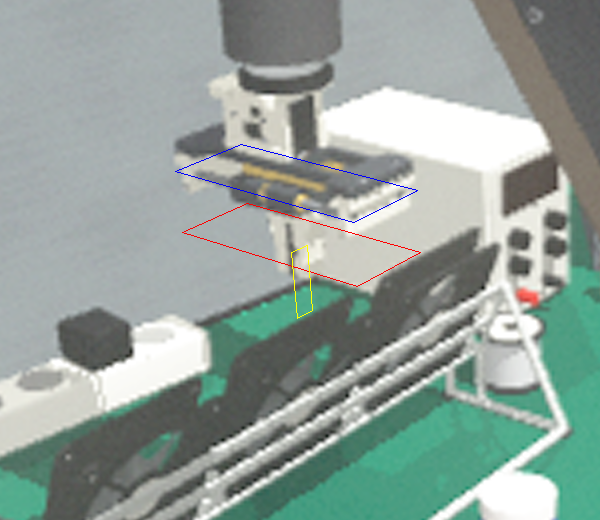

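View pics/c_top.png

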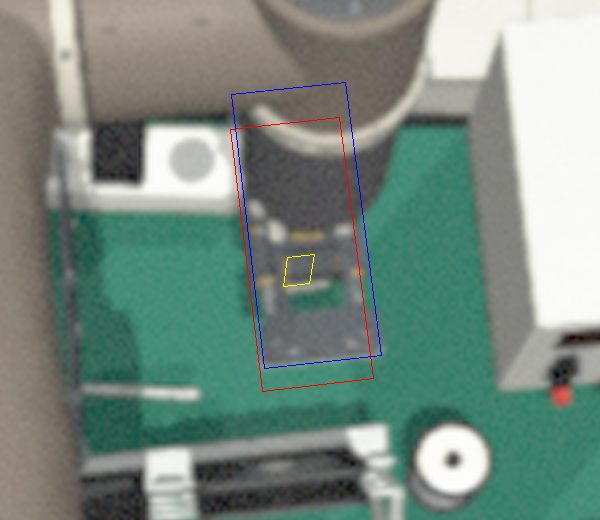

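Request:
arm_command(commands=[[1,0,0,0.05,0,0,0],[1,0,0,0.1,0,0,0],[1,0,0,0.13,0,0,0],[1,0,0,0.14,0,0,0],[1,0,0,0.14,0,0,0]])

```text
time_s: 5.0
ee_pos: [0.793, -0.1002, 0.0084]
orientation: [0.003, -0.07, 0.998, -0.001]
force: [-0.2, 0.2, -0.1]
gripper_width: 0.0007
```

Request:
arm_command(commands=[[1,0,0,0.01,0,0,0],[1,0,0,0.02,0,0,0],[1,0,0,0.025,0,0,0]])

```text
time_s: 5.3
ee_pos: [0.7931, -0.1002, -0.0015]
orientation: [0.003, -0.07, 0.998, -0.001]
force: [0.4, -0.4, -0.2]
gripper_width: 0.0003
```

Request:
arm_command(commands=[[1,0,0,0.025,0,0,0],[1,0,0,0.05,0,0,0],[1,0,0,0.055,0,0,0],[1,0,0,0.055,0,0,0]])

```text
time_s: 5.7
ee_pos: [0.7926, -0.1003, -0.0248]
orientation: [0.002, -0.07, 0.998, -0.001]
force: [-1.2, 0.1, -0.1]
gripper_width: 0.0004
```

Request:
arm_command(commands=[[1,0,0,0.015,0,0,0],[1,0,0,0.025,0,0,0]])

```text
time_s: 5.9
ee_pos: [0.7925, -0.1003, -0.0353]
orientation: [0.002, -0.07, 0.998, -0.001]
force: [-0.3, 0.1, -0.8]
gripper_width: 0.0008
```

Request:
arm_command(commands=[[1,0,0,0.005,0,0,0],[1,0,0,0.01,0,0,0]])

```text
time_s: 6.1
ee_pos: [0.7924, -0.1003, -0.0394]
orientation: [0.002, -0.07, 0.998, -0.001]
force: [-5.4, 2.3, 14.5]
gripper_width: 0.0003
```

```bash
python3 body.py d
```

```text
[ 0.79258994 -0.10028143 -0.0390805 ] 6.2
```

View pics/d_side.png

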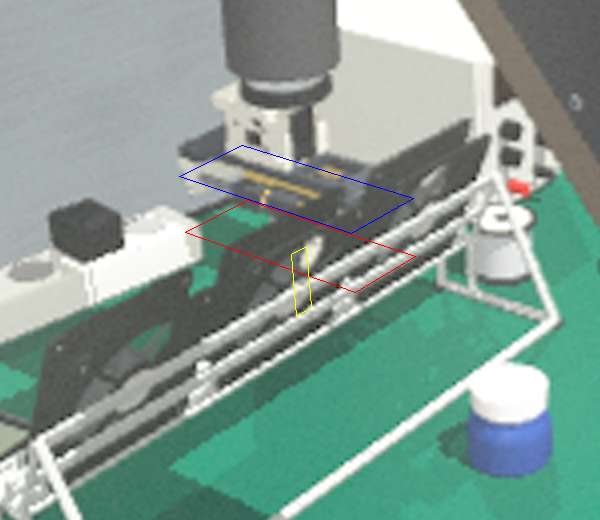

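```bash
python3 - <<'E'
import re
s=open('pl.py').read()
s=s.replace("H=.021","H=.016; TOFF=.038").replace("-H*M[:,0],M","-H*M[:,0]+TOFF*M[:,2],M")
open('pl.py','w').write(s)
E
python3 - <<'E'
from pl import *
M=Rt(YAW,12)
for y,z,d in((.034,.05,-.05),(.034,.03,-.03)):
  p,M=tip(2,y,z,d,12); print(p); row(p,M)
p=r.get_obs()['ee_pos']; row(p+[-.02,0,.15],M)
E
```

```text
[ 0.68321961 -0.11590074  0.14458952]
[1, 0.275, -0.002, -0.46, -0.0004, 0.0339, 0.0005] dist 0.214 ang 12.2
[ 0.67227032 -0.11740061  0.11855371]
[1, 0.302, -0.001, -0.395, -0.0004, 0.0339, 0.0005] dist 0.199 ang 12.2
[1, 0.048, 0.006, -0.375, -0.0004, 0.0339, 0.0005] dist 0.151 ang 12.2
```

Request:
arm_command(commands=[[1,0,0,-0.12,0,0,0],[1,0,0,-0.25,0,0,0],[1,0.05,0,-0.375,0,0.02,0],[1,0.15,0,-0.46,0,0.0339,0],[1,0.275,-0.002,-0.46,0,0.0339,0],[1,0.275,-0.002,-0.46,0,0.0339,0],[1,0.275,-0.002,-0.46,0,0.0339,0]])

```text
time_s: 6.9
ee_pos: [0.6821, -0.1164, 0.146]
orientation: [-0.103, -0.069, 0.992, -0.008]
force: [-0.3, 0.5, 0.2]
gripper_width: 0.0005
```

```bash
python3 - <<'E'
from pl import *
o=r.get_obs(); print(o['ee_pos'],o['force'])
s=grab('side'); t=grab('top')
crop(s['frame'],150,300,90,220,5,'e_s.png',1.8); crop(t['frame'],220,320,100,200,6,'e_t.png',1.8)
# sweep for fan 2(index)
for y,z,d in((.034,.032,-.012),(.026,.03,-.002),(.016,.03,.007),(-.004,.031,.008),(-.020,.031,.008),(-.034,.032,-.002),(-.040,.035,-.03)):
  p,M=tip(2,y,z,d,12); row(p,M)
E
```

```text
[ 0.68206865 -0.11639986  0.14595882] [-0.28468155  0.54276578  0.18945085]
[1, 0.054, 0.001, 0.092, -0.0004, 0.0002, 0.0005] dist 0.043 ang 0.2
[1, 0.072, 0.021, 0.11, -0.0004, 0.0002, 0.0005] dist 0.053 ang 0.2
[1, 0.091, 0.046, 0.122, -0.0004, 0.0002, 0.0005] dist 0.064 ang 0.2
[1, 0.094, 0.096, 0.121, -0.0004, 0.0002, 0.0005] dist 0.072 ang 0.2
[1, 0.094, 0.136, 0.121, -0.0004, 0.0002, 0.0005] dist 0.082 ang 0.2
[1, 0.074, 0.171, 0.105, -0.0004, 0.0002, 0.0005] dist 0.086 ang 0.2
[1, 0.02, 0.186, 0.06, -0.0004, 0.0002, 0.0005] dist 0.079 ang 0.2
```

View pics/e_s.png

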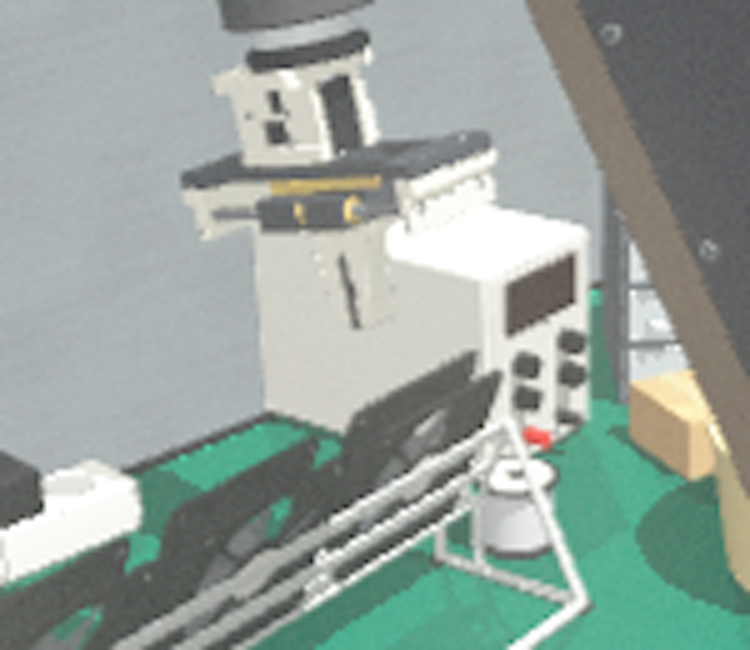

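View pics/e_t.png

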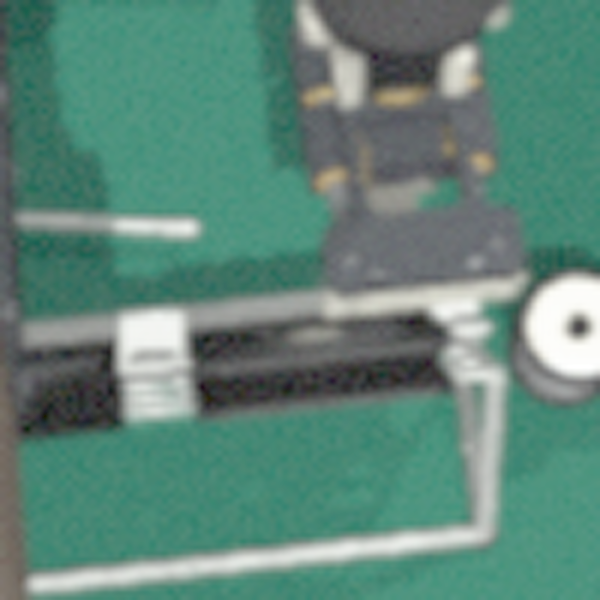

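Request:
arm_command(commands=[[1,0.054,0.001,0.092,0,0,0],[1,0.054,0.001,0.092,0,0,0],[1,0.072,0.021,0.11,0,0,0],[1,0.091,0.046,0.122,0,0,0],[1,0.094,0.096,0.121,0,0,0],[1,0.094,0.141,0.121,0,0,0],[1,0.06,0.185,0.1,0,0,0],[1,0.0,0.19,0.05,0,0,0]])

```text
time_s: 7.8
ee_pos: [0.6682, -0.0381, 0.1253]
orientation: [-0.104, -0.07, 0.992, -0.008]
force: [0.8, 0.2, -0.5]
gripper_width: 0.0003
```

```bash
cat > watch.py <<'E'
from rect2 import *
tag=sys.argv[1]; x0,x1,y0,y1=map(int,sys.argv[2:6]); N=int(sys.argv[6])
F=[]; L=[]
for k in range(N):
    f=r.grab_frame('side'); F.append(f['frame'].astype(int)); im=f['frame'][y0:y1,x0:x1]
    L.append((255*(cv2.resize(im,None,fx=5,fy=5,interpolation=cv2.INTER_CUBIC)/255.)**.5).astype(np.uint8))
d=[np.abs(cv2.blur((F[k+1]-F[k])[y0:y1,x0:x1].astype(float),(3,3))).mean().round(2) for k in range(N-1)]
m=[np.abs(cv2.blur((F[k+1]-F[k])[y0:y1,x0:x1].astype(float),(3,3))).max().round(0) for k in range(N-1)]
print(d,m,r.get_obs()['ee_pos'],r.get_obs()['time_s'])
n=min(N,4); cv2.imwrite('pics/%s.png'%tag,np.vstack([np.hstack(L[:2]),np.hstack(L[2:4])]))
E
python3 watch.py w1 215 255 155 205 4
```

```text
[np.float64(1.25), np.float64(1.39), np.float64(1.21)] [np.float64(55.0), np.float64(57.0), np.float64(57.0)] [ 0.66951056 -0.04000278  0.12499708] 8.0
```

View pics/w1.png

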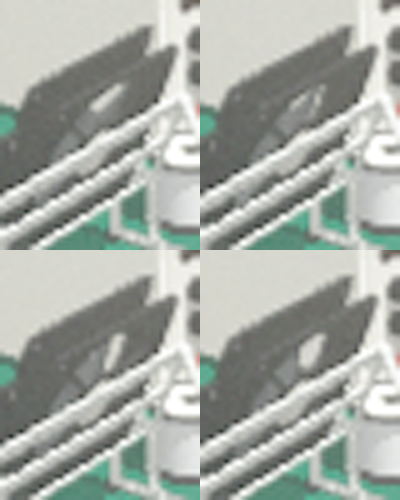

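```bash
cat > sw.py <<'E'
from pl import *
import sys
i=int(sys.argv[1]); dy=float(sys.argv[2]) if len(sys.argv)>2 else 0
for y,z,d in((.034,.05,-.05),(.034,.032,-.012),(.026,.03,-.002),(.016,.03,.007),(-.004,.031,.008),(-.022,.031,.008),(-.040,.033,-.006),(-.042,.045,-.035)):
  p,M=tip(i,y+dy,z,d,12); row(p,M)
E
python3 sw.py 1; python3 watch.py w2 215 255 155 205 2 2>/dev/null | head -3; python3 - <<'E'
from h import *
F=[r.grab_frame('side')['frame'].astype(float) for _ in range(3)]
print([np.abs(cv2.blur((F[k+1]-F[k])[155:205,215:255],(3,3))).max() for k in range(2)])
E
```

```text
[1, 0.001, 0.182, -0.05, -0.0004, 0.0003, 0.0006] dist 0.076 ang 0.3
[1, 0.055, 0.183, 0.04, -0.0004, 0.0003, 0.0006] dist 0.078 ang 0.3
[1, 0.073, 0.203, 0.058, -0.0004, 0.0003, 0.0006] dist 0.089 ang 0.3
[1, 0.092, 0.228, 0.071, -0.0004, 0.0003, 0.0006] dist 0.102 ang 0.3
[1, 0.095, 0.278, 0.07, -0.0004, 0.0003, 0.0006] dist 0.121 ang 0.3
[1, 0.095, 0.323, 0.07, -0.0004, 0.0003, 0.0006] dist 0.137 ang 0.3
[1, 0.068, 0.368, 0.046, -0.0004, 0.0003, 0.0006] dist 0.151 ang 0.3
[1, 0.025, 0.372, -0.019, -0.0004, 0.0003, 0.0006] dist 0.149 ang 0.3
[np.float64(1.17)] [np.float64(48.0)] [ 0.66826547 -0.04092369  0.12467344] 8.1
[np.float64(45.22222222222222), np.float64(45.888888888888886)]
```

Request:
arm_command(commands=[[1,-0.03,0.06,-0.05,0,0,0],[1,0.0,0.182,-0.05,0,0,0],[1,0.055,0.183,0.04,0,0,0],[1,0.055,0.183,0.04,0,0,0],[1,0.073,0.203,0.058,0,0,0],[1,0.092,0.228,0.071,0,0,0],[1,0.095,0.278,0.07,0,0,0],[1,0.095,0.323,0.07,0,0,0],[1,0.06,0.368,0.046,0,0,0],[1,0.0,0.372,0.0,0,0,0]])

```text
time_s: 9.25
ee_pos: [0.6469, 0.1093, 0.1254]
orientation: [-0.104, -0.07, 0.992, -0.008]
force: [-0.6, 0.0, 0.2]
gripper_width: 0.0005
```

```bash
python3 watch.py w3 165 260 155 225 4
```

```text
[np.float64(2.57), np.float64(1.51), np.float64(1.6)] [np.float64(94.0), np.float64(44.0), np.float64(49.0)] [0.64792215 0.10723193 0.12461942] 9.45
```

View pics/w3.png

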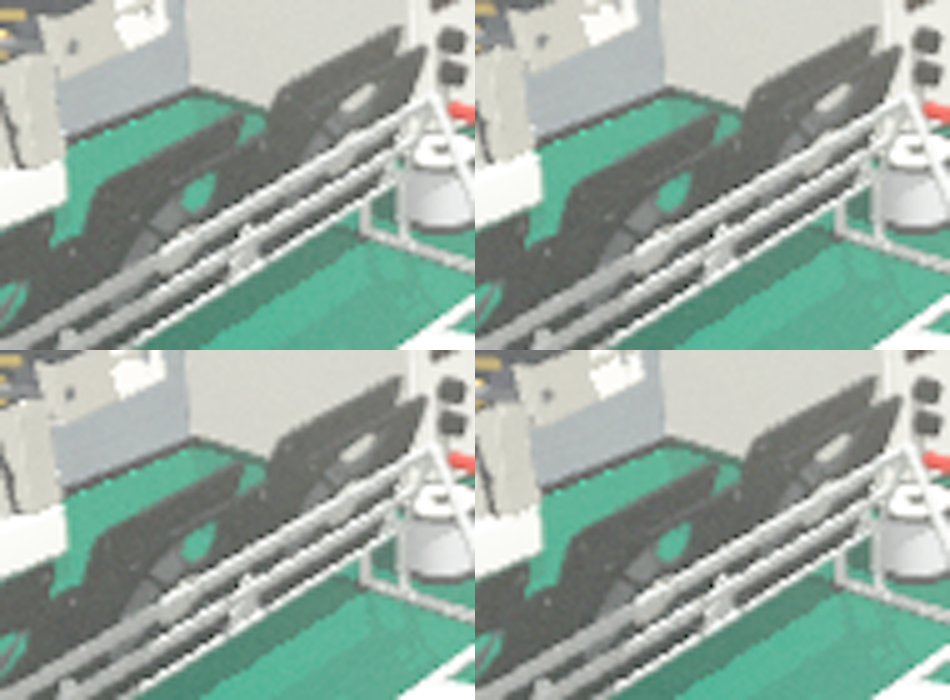

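```bash
python3 rect2.py rc.png; python3 watch.py w4 165 260 155 225 4
```

```text
[np.float64(0.81), np.float64(0.77), np.float64(0.74)] [np.float64(24.0), np.float64(18.0), np.float64(22.0)] [0.6472373  0.10560962 0.12484306] 9.8
```

View pics/rc.png

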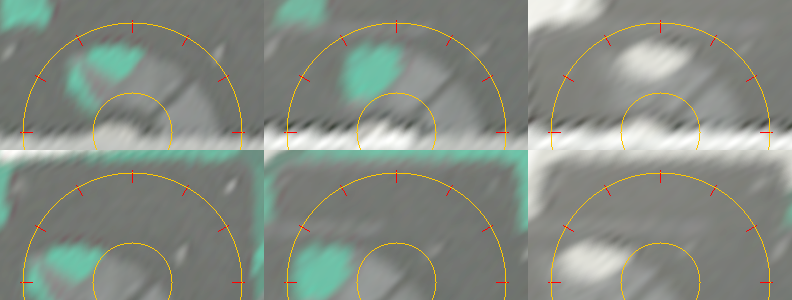

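```bash
python3 sw.py 0
```

```text
[1, -0.004, 0.189, -0.052, -0.0004, 0.0001, 0.0004] dist 0.078 ang 0.2
[1, 0.05, 0.189, 0.039, -0.0004, 0.0001, 0.0004] dist 0.080 ang 0.2
[1, 0.068, 0.209, 0.057, -0.0004, 0.0001, 0.0004] dist 0.091 ang 0.2
[1, 0.086, 0.235, 0.069, -0.0004, 0.0001, 0.0004] dist 0.104 ang 0.2
[1, 0.09, 0.285, 0.068, -0.0004, 0.0001, 0.0004] dist 0.122 ang 0.2
[1, 0.089, 0.33, 0.068, -0.0004, 0.0001, 0.0004] dist 0.139 ang 0.2
[1, 0.063, 0.374, 0.045, -0.0004, 0.0001, 0.0004] dist 0.153 ang 0.2
[1, 0.02, 0.379, -0.021, -0.0004, 0.0001, 0.0004] dist 0.152 ang 0.2
```

Request:
arm_command(commands=[[1,-0.035,0.06,-0.052,0,0,0],[1,-0.004,0.189,-0.052,0,0,0],[1,0.05,0.189,0.039,0,0,0],[1,0.05,0.189,0.039,0,0,0],[1,0.068,0.209,0.057,0,0,0],[1,0.086,0.235,0.069,0,0,0],[1,0.09,0.285,0.068,0,0,0],[1,0.089,0.33,0.068,0,0,0],[1,0.055,0.374,0.045,0,0,0],[1,0.0,0.379,0.0,0,0,0]])

```text
time_s: 10.8
ee_pos: [0.6254, 0.2593, 0.1248]
orientation: [-0.104, -0.07, 0.992, -0.008]
force: [0.7, -0.0, 0.4]
gripper_width: 0.0006
```

```bash
python3 watch.py w5 130 225 170 250 4; python3 - <<'E'
from h import *
F=[r.grab_frame('side')['frame'].astype(float) for _ in range(5)]
print([np.abs(cv2.blur((F[k+1]-F[k])[200:240,140:180],(3,3))).max().round() for k in range(4)])
E
```

```text
[np.float64(2.29), np.float64(1.42), np.float64(1.4)] [np.float64(117.0), np.float64(57.0), np.float64(46.0)] [0.62652508 0.25707052 0.12430858] 11.0
[np.float64(24.0), np.float64(27.0), np.float64(30.0), np.float64(27.0)]
```

View pics/w5.png

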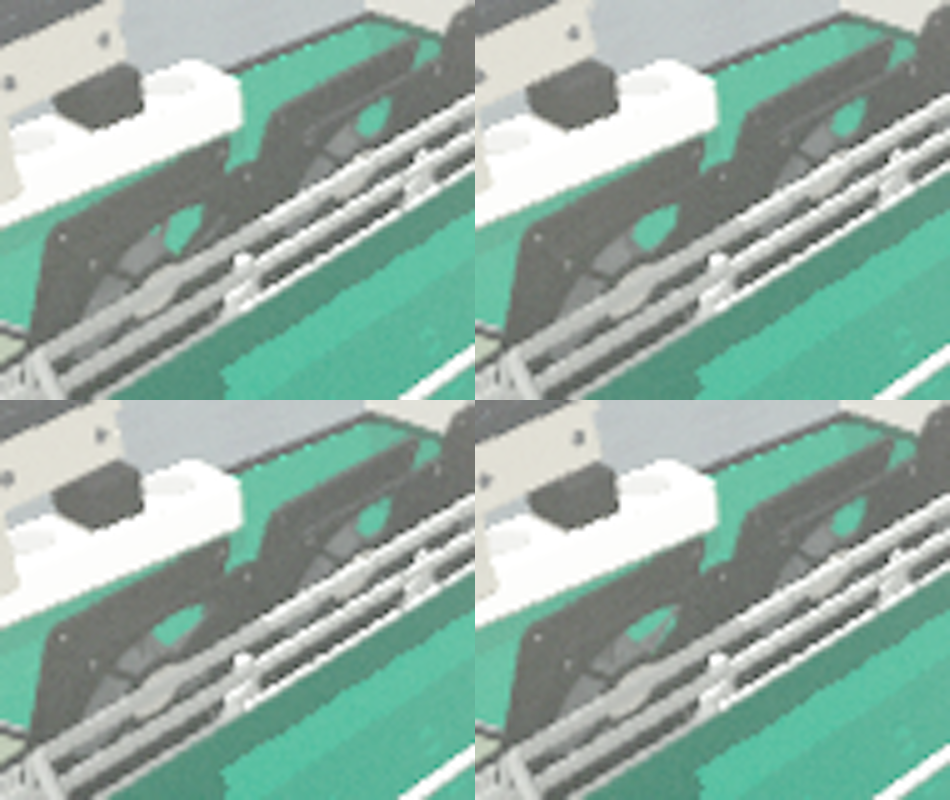

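```bash
python3 - <<'E'
from pl import *
for y,z,d in((.036,.05,-.05),(.035,.031,-.006),(.029,.03,.004),(.022,.03,.007),(.004,.031,.008),(-.009,.031,.008),(-.020,.032,-.008),(-.024,.045,-.04)):
  p,M=tip(1,y,z,d,12); row(p,M)
E
python3 watch.py w6 130 225 170 250 4
```

```text
[1, -0.004, -0.57, -0.051, -0.0004, 0.0, 0.0004] dist 0.229 ang 0.2
[1, 0.06, -0.567, 0.05, -0.0004, 0.0, 0.0004] dist 0.229 ang 0.2
[1, 0.08, -0.552, 0.066, -0.0004, 0.0, 0.0004] dist 0.225 ang 0.2
[1, 0.086, -0.534, 0.07, -0.0004, 0.0, 0.0004] dist 0.218 ang 0.2
[1, 0.089, -0.489, 0.069, -0.0004, 0.0, 0.0004] dist 0.201 ang 0.2
[1, 0.089, -0.457, 0.069, -0.0004, 0.0, 0.0004] dist 0.188 ang 0.2
[1, 0.057, -0.43, 0.045, -0.0004, 0.0, 0.0004] dist 0.174 ang 0.2
[1, 0.009, -0.42, -0.027, -0.0004, 0.0, 0.0004] dist 0.168 ang 0.2
[np.float64(0.81), np.float64(0.79), np.float64(0.77)] [np.float64(22.0), np.float64(23.0), np.float64(18.0)] [0.62608499 0.25561466 0.12469401] 11.45
```

View pics/w6.png

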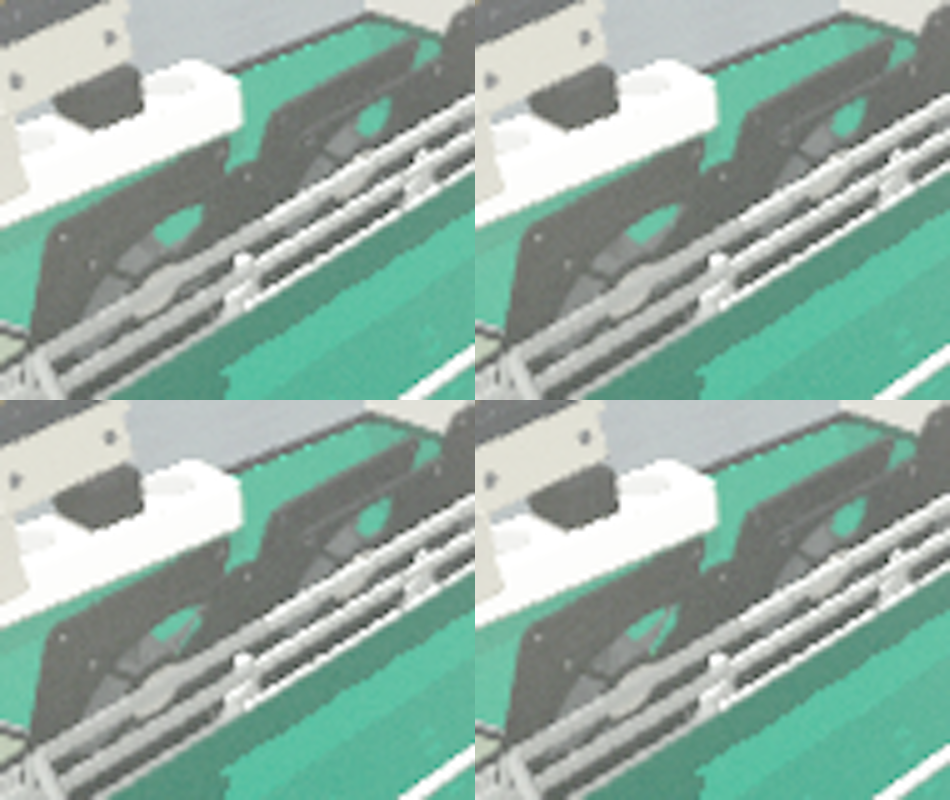

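Request:
arm_command(commands=[[1,-0.03,-0.1,-0.051,0,0,0],[1,-0.03,-0.22,-0.051,0,0,0],[1,-0.03,-0.34,-0.051,0,0,0],[1,-0.03,-0.46,-0.051,0,0,0],[1,-0.004,-0.57,-0.051,0,0,0],[1,0.055,-0.57,0.045,0,0,0],[1,0.06,-0.567,0.05,0,0,0],[1,0.06,-0.567,0.05,0,0,0],[1,0.08,-0.552,0.066,0,0,0],[1,0.086,-0.534,0.07,0,0,0],[1,0.089,-0.489,0.069,0,0,0],[1,0.089,-0.457,0.069,0,0,0],[1,0.05,-0.43,0.04,0,0,0],[1,0.0,-0.42,-0.027,0,0,0]])

```text
time_s: 12.85
ee_pos: [0.6502, 0.0922, 0.1348]
orientation: [-0.105, -0.07, 0.992, -0.008]
force: [1.1, -0.7, -0.3]
gripper_width: 0.0006
```

```bash
python3 watch.py w7 130 225 170 250 4; python3 rect2.py rd.png
```

```text
[np.float64(1.22), np.float64(0.86), np.float64(0.95)] [np.float64(64.0), np.float64(24.0), np.float64(34.0)] [0.65198435 0.09118687 0.13562747] 13.05
```

View pics/w7.png

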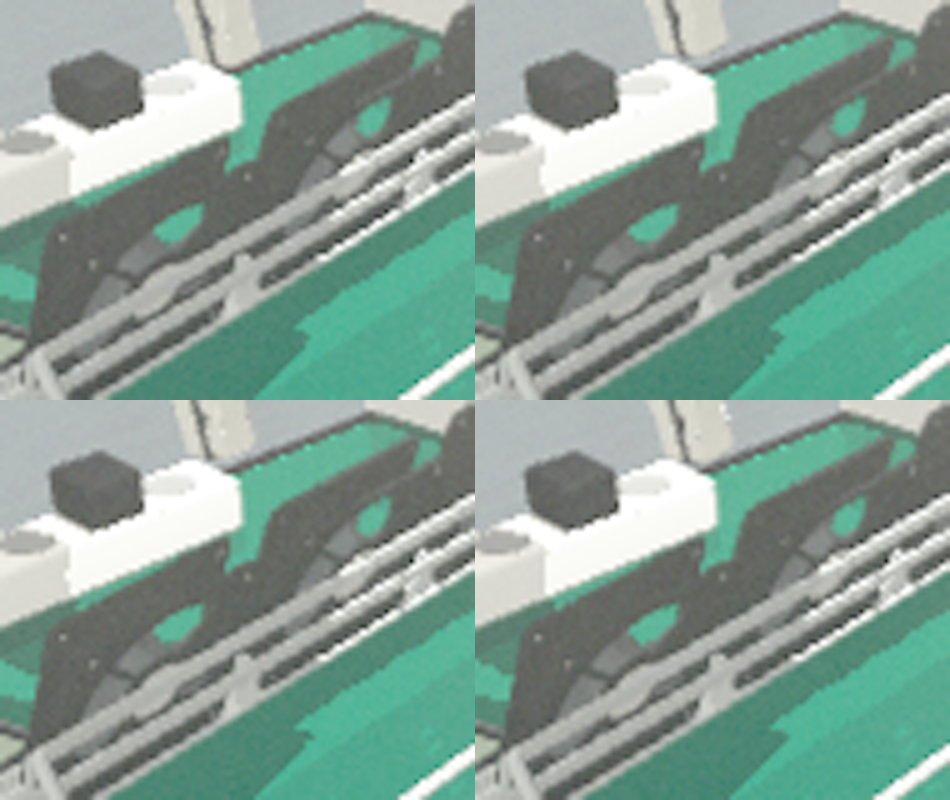

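View pics/rd.png

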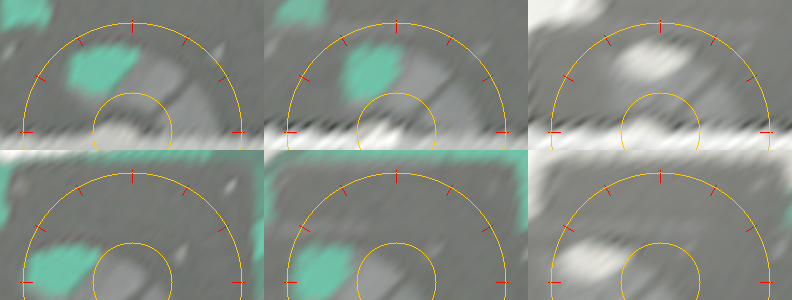

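```bash
python3 - <<'E'
from pl import *
for y,z,d in((.036,.04,-.03),(.034,.031,-.006),(.028,.03,.005)):
  p,M=tip(1,y,z,d,12); row(p,M)
E
```

```text
[1, 0.022, -0.151, 0.023, -0.0004, -0.0001, 0.0004] dist 0.062 ang 0.2
[1, 0.059, -0.145, 0.076, -0.0004, -0.0001, 0.0004] dist 0.070 ang 0.2
[1, 0.081, -0.13, 0.093, -0.0004, -0.0001, 0.0004] dist 0.072 ang 0.2
```

Request:
arm_command(commands=[[1,-0.02,-0.08,-0.02,0,0,0],[1,0.022,-0.151,0.023,0,0,0],[1,0.059,-0.145,0.076,0,0,0],[1,0.06,-0.145,0.076,0,0,0],[1,0.07,-0.138,0.085,0,0,0],[1,0.081,-0.13,0.093,0,0,0],[1,0.081,-0.13,0.093,0,0,0],[1,0.081,-0.13,0.093,0,0,0]])

```text
time_s: 14.0
ee_pos: [0.6192, 0.0334, 0.1058]
orientation: [-0.104, -0.07, 0.992, -0.008]
force: [0.4, 0.2, -0.1]
gripper_width: 0.0004
```

```bash
python3 - <<'E'
from pl import *
o=r.get_obs(); print(o['ee_pos'],tip(1,.028,.03,.005,12)[0],o['force'])
s=grab('side'); t=grab('top')
crop(s['frame'],150,250,150,235,7,'h_s.png',1.8); crop(t['frame'],180,270,130,200,8,'h_t.png',1.8)
E
```

```text
[0.61920303 0.03341326 0.10582867] [0.6189475  0.03275189 0.10544248] [ 0.44848133  0.22251035 -0.13490515]
```

View pics/h_s.png

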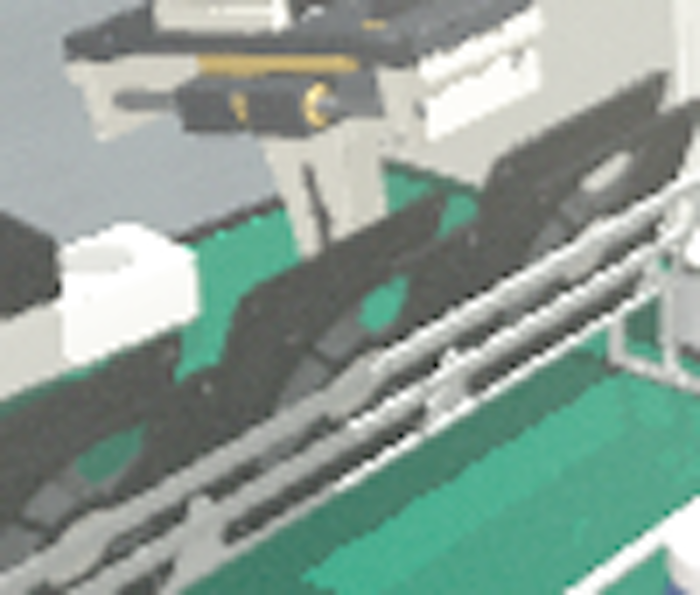

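View pics/h_t.png

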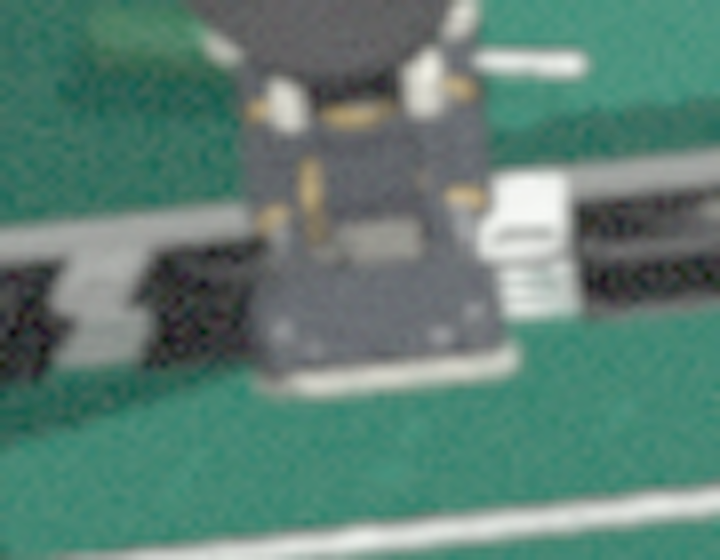

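```bash
python3 - <<'E'
from pl import *
for y,z,d in((.018,.03,.009),(-.002,.031,.010),(-.020,.031,.009),(-.036,.032,-.008),(-.038,.045,-.04)):
  p,M=tip(1,y,z,d,12); row(p,M)
E
```

```text
[1, 0.009, 0.024, 0.006, -0.0004, 0.0, 0.0005] dist 0.011 ang 0.2
[1, 0.012, 0.074, 0.006, -0.0004, 0.0, 0.0005] dist 0.030 ang 0.2
[1, 0.01, 0.119, 0.004, -0.0004, 0.0, 0.0005] dist 0.048 ang 0.2
[1, -0.024, 0.159, -0.022, -0.0004, 0.0, 0.0005] dist 0.065 ang 0.2
[1, -0.072, 0.164, -0.094, -0.0004, 0.0, 0.0005] dist 0.081 ang 0.2
```

Request:
arm_command(commands=[[1,0.009,0.024,0.006,0,0,0],[1,0.012,0.074,0.006,0,0,0],[1,0.01,0.119,0.004,0,0,0],[1,-0.03,0.155,-0.025,0,0,0],[1,-0.08,0.155,-0.07,0,0,0]])

```text
time_s: 14.6
ee_pos: [0.6459, 0.103, 0.126]
orientation: [-0.105, -0.071, 0.992, -0.008]
force: [0.3, -0.8, -0.4]
gripper_width: 0.0005
```

```bash
python3 watch.py w8 150 225 165 235 4; python3 rect2.py re.png
```

```text
[np.float64(2.01), np.float64(1.19), np.float64(1.34)] [np.float64(66.0), np.float64(39.0), np.float64(43.0)] [0.64677606 0.1010211  0.12560479] 14.8
```

View pics/w8.png

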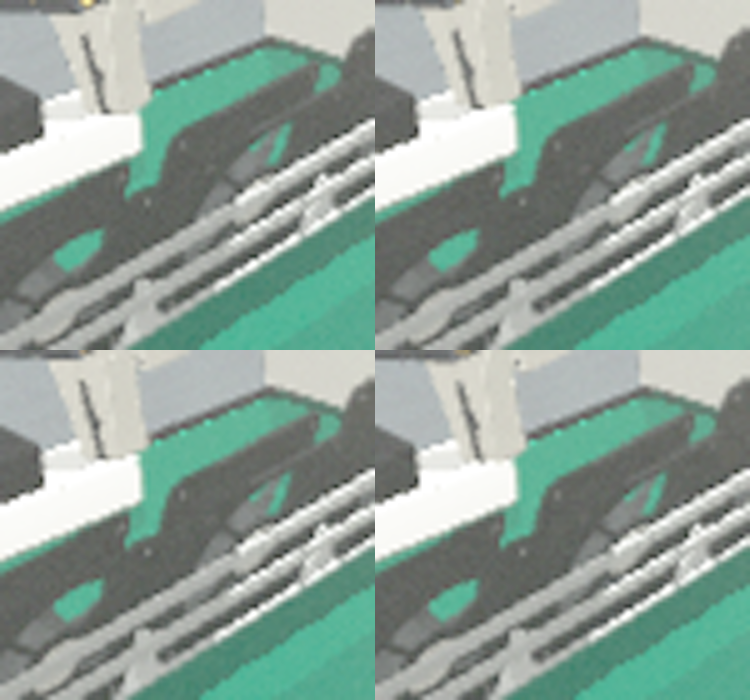

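View pics/re.png

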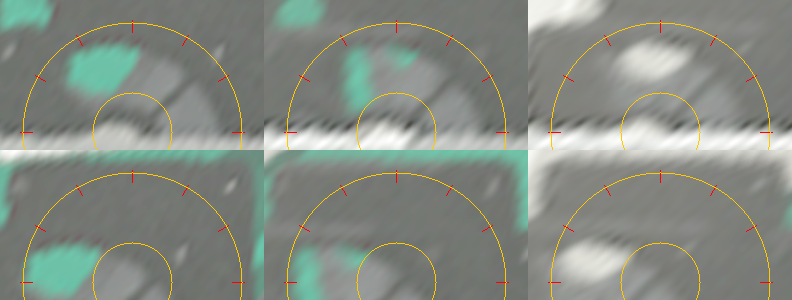

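```bash
python3 - <<'E'
from pl import *
f=r.grab_frame('top'); im=cv2.imread('pics/topavg.png')
hsv=cv2.cvtColor(im,cv2.COLOR_BGR2HSV)
m=cv2.inRange(hsv,(15,40,90),(35,200,255)); m[:, :320]=0; m[:,420:]=0; m[:175]=0; m[275:]=0
m=cv2.morphologyEx(m,cv2.MORPH_OPEN,np.ones((3,3))); 
c=max(cv2.findContours(m,0,2)[0],key=cv2.contourArea); h=cv2.convexHull(c)[:,0].astype(float)
print(cv2.boundingRect(c),len(h))
P=onz(f,h,.1)[:,:2]
A=np.c_[2*P,np.ones(len(P))]; s=np.linalg.lstsq(A,(P**2).sum(1),rcond=None)[0]; c0=s[:2]; print('centre',c0,'R',np.sqrt(s[2]+c0@c0), (np.linalg.norm(P-c0,axis=1)-.118).round(3))
crop(im,315,425,170,275,6,'tub.png',1.6)
# grasp
M=Rt(YAW,-22); print(M,fx,fz)
O=Os[1]; top=O+fz*.060
for back in(.10,.04,-.0215):  # true tip along fz relative to top edge
    T=top+fz*back; p=T+TOFF*M[:,2]; print(p); row(p,M,0)
p0=r.get_obs()['ee_pos']; row(p0+[0.01,-.04,.12],M,0)
E
```

```text
(327, 180, 88, 86) 39
centre [ 0.46440575 -0.36359882] R 0.12024437568042391 [0.004 0.003 0.003 0.002 0.002 0.002 0.002 0.003 0.002 0.003 0.004 0.003
 0.003 0.001 0.001 0.002 0.002 0.002 0.002 0.001 0.002 0.002 0.002 0.002
 0.002 0.002 0.003 0.003 0.004 0.003 0.004 0.003 0.001 0.001 0.001 0.002
 0.002 0.001 0.001]
[[-0.9186054  -0.13571557  0.37114067]
 [-0.12583329  0.99074784  0.05083995]
 [-0.37460659  0.         -0.92718385]] [-0.9186054  -0.12583329 -0.37460659] [-0.37114067 -0.05083995  0.92718385]
[0.56643496 0.05382005 0.22843004]
[0, 0.263, -0.086, -0.206, -0.0003, -0.0946, 0.0006] dist 0.138 ang 34.1
[0.58870341 0.05687044 0.17279901]
[0, 0.179, -0.086, -0.082, -0.0003, -0.0946, 0.0006] dist 0.086 ang 34.1
[0.61152856 0.0599971  0.11577721]
[0, 0.093, -0.086, 0.046, -0.0003, -0.0946, 0.0006] dist 0.054 ang 34.1
[0, 0.052, -0.103, -0.295, -0.0003, -0.0946, 0.0006] dist 0.127 ang 34.1
```

View pics/tub.png

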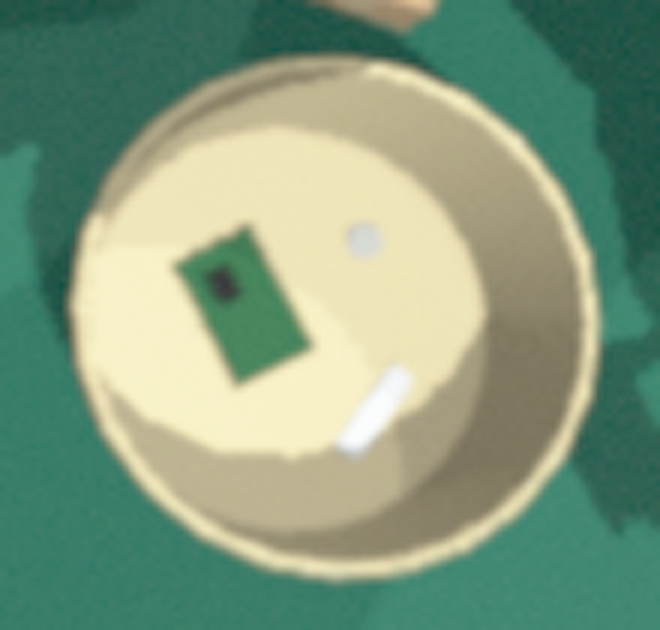

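Request:
arm_command(commands=[[0,0.0,-0.05,-0.12,0,0,0],[0,0.05,-0.103,-0.245,0,-0.01,0],[0,0.15,-0.1,-0.3,0,-0.03,0],[0,0.263,-0.086,-0.25,0,-0.06,0],[0,0.263,-0.086,-0.206,0,-0.0946,0],[0,0.263,-0.086,-0.206,0,-0.0946,0],[0,0.263,-0.086,-0.206,0,-0.0946,0],[0,0.263,-0.086,-0.206,0,-0.0946,0],[0,0.263,-0.086,-0.206,0,-0.0946,0]])

```text
time_s: 15.9
ee_pos: [0.5677, 0.0547, 0.2306]
orientation: [0.192, -0.069, 0.979, 0.013]
force: [0.7, -0.0, 0.4]
gripper_width: 0.0667
```

```bash
cat > gr.py <<'E'
from pl import *
M=Rt(YAW,-22); O=Os[1]; top=O+fz*.060
import sys
for back in map(float,sys.argv[1].split(',')):
    T=top+fz*back; p=T+TOFF*M[:,2]; row(p,M,0)
E
python3 gr.py .04,.01,-.0215; python3 - <<'E'
from pl import *
o=r.get_obs(); print(o['ee_pos'],o['gripper_width'],o['force'],o['time_s'])
s=grab('side'); t=grab('top')
crop(s['frame'],130,270,90,230,5,'i_s.png',1.8); crop(t['frame'],160,280,100,210,6,'i_t.png',1.8)
E
```

```text
[0, 0.006, -0.002, 0.154, 0.0001, 0.0004, 0.0006] dist 0.062 ang 0.3
[0, 0.006, -0.002, 0.229, 0.0001, 0.0004, 0.0006] dist 0.092 ang 0.3
[0, 0.006, -0.002, 0.308, 0.0001, 0.0004, 0.0006] dist 0.123 ang 0.3
[0.56768301 0.05469655 0.23060362] 0.06666591554835812 [ 0.70652952 -0.02821144  0.4055292 ] 15.9
```

View pics/i_s.png

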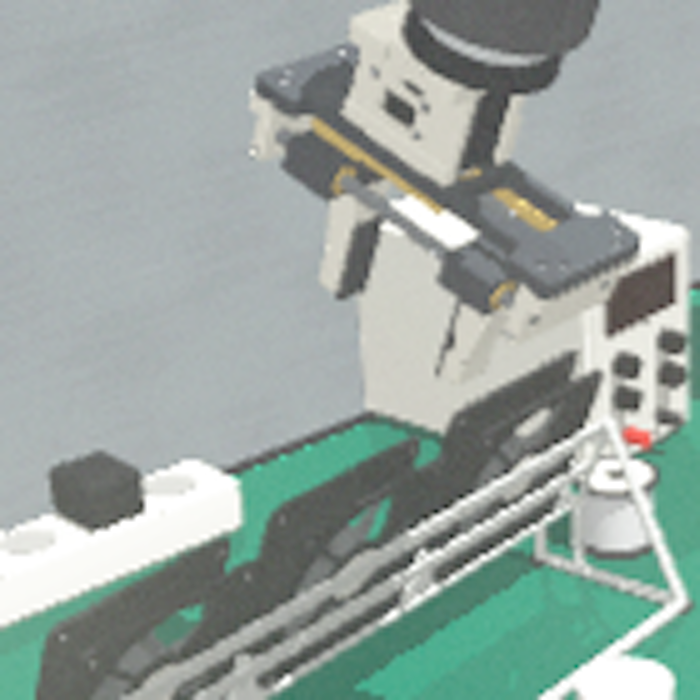

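View pics/i_t.png

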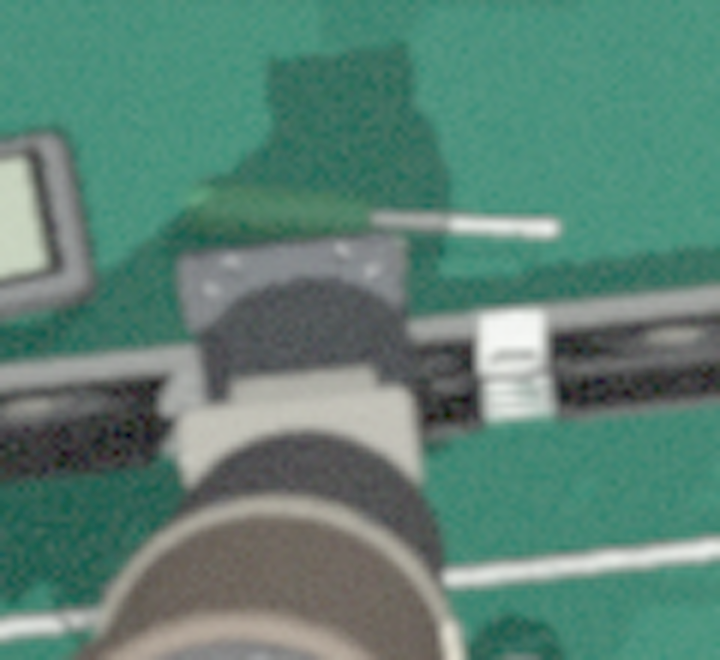

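Request:
arm_command(commands=[[0,0.006,-0.002,0.1,0,0,0],[0,0.006,-0.002,0.18,0,0,0],[0,0.006,-0.002,0.25,0,0,0],[0,0.006,-0.002,0.295,0,0,0],[0,0.006,-0.002,0.308,0,0,0],[0,0.006,-0.002,0.308,0,0,0]])

```text
time_s: 16.6
ee_pos: [0.6132, 0.0601, 0.1143]
orientation: [0.19, -0.068, 0.979, 0.012]
force: [0.0, 0.4, -1.1]
gripper_width: 0.0876
```

```bash
python3 gr.py -.0215; python3 - <<'E'
from pl import *
o=r.get_obs(); print(o['ee_pos'],o['gripper_width'],o['force'],o['time_s'])
s=grab('side')
crop(s['frame'],150,250,120,225,6,'j_s.png',1.8)
E
```

```text
[0, 0.002, 0.0, -0.005, -0.0001, 0.0, 0.0005] dist 0.002 ang 0.2
[0.61319665 0.06012511 0.11428267] 0.08757733965137753 [ 0.01405735  0.41807181 -1.07677402] 16.6
```

View pics/j_s.png

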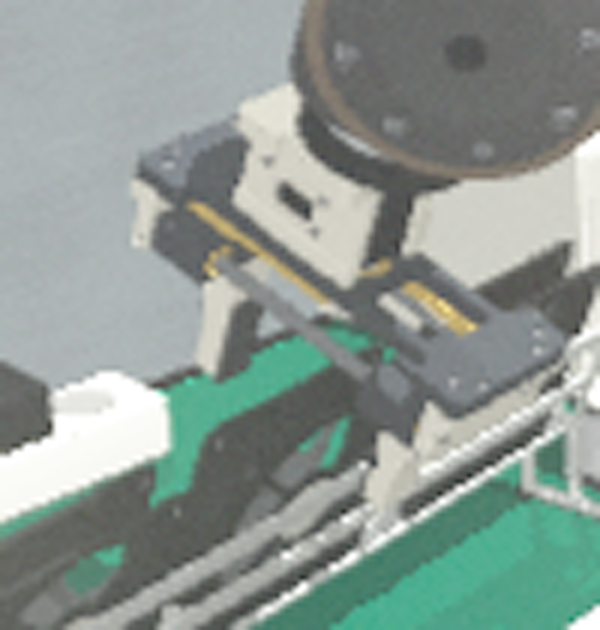

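Request:
arm_command(commands=[[1,0,0,0,0,0,0],[1,0,0,0,0,0,0],[1,0,0,0,0,0,0],[1,0,0,0,0,0,0],[1,0,0,0,0,0,0],[1,0,0,0,0,0,0],[1,0,0,0,0,0,0],[1,0,0,0,0,0,0],[1,0,0,0,0,0,0],[1,0,0,0,0,0,0]], force=40)

```text
time_s: 17.65
ee_pos: [0.6131, 0.0602, 0.1152]
orientation: [0.191, -0.068, 0.979, 0.013]
force: [-0.4, -1.0, 1.0]
gripper_width: 0.024
```

```bash
python3 - <<'E'
from pl import *
o=r.get_obs(); print(o['ee_pos'],o['gripper_width'],o['force'],o['ft_torque'],o['time_s'])
s=grab('side')
crop(s['frame'],130,260,120,235,6,'k_s.png',1.8)
E
```

```text
[0.61309344 0.06023157 0.1151687 ] 0.0240128414851629 [-0.44977356 -1.04223706  0.99074571] [-0.14477178  1.66769323 -0.02031359] 17.65
```

View pics/k_s.png

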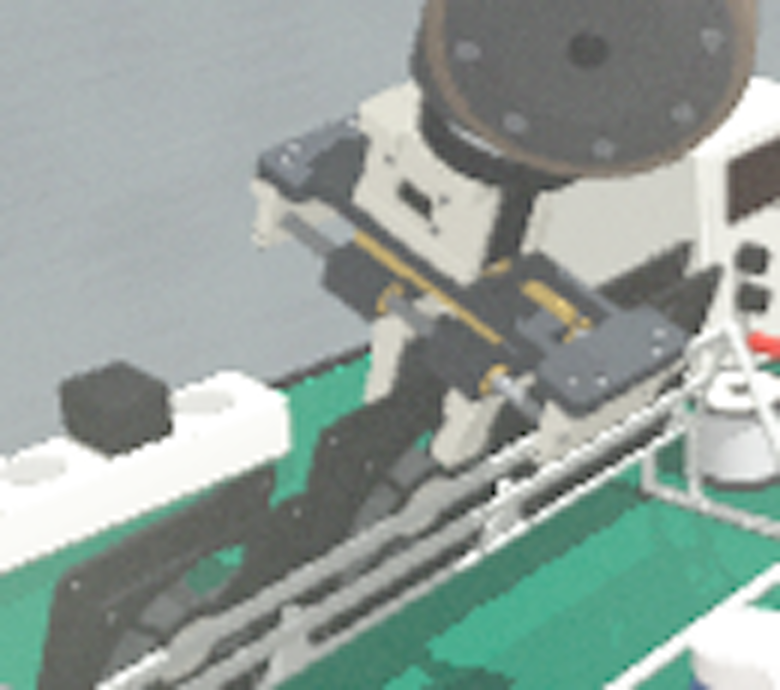

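Request:
arm_command(commands=[[1,0,0,-0.025,0,0,0],[1,0,0,-0.06,0,0,0],[1,0,0,-0.11,0,0,0],[1,0,0,-0.17,0,0,0],[1,0,0,-0.24,0,0,0],[1,0,0,-0.31,0,0,0],[1,0,0,-0.37,0,0,0],[1,0,0,-0.4,0,0,0],[1,0,0,-0.4,0,0,0]])

```text
time_s: 18.6
ee_pos: [0.5534, 0.0525, 0.266]
orientation: [0.193, -0.068, 0.979, 0.014]
force: [-0.4, -0.2, -2.6]
gripper_width: 0.0242
```

```bash
python3 - <<'E'
from pl import *
o=r.get_obs(); print(o['ee_pos'],o['gripper_width'],o['force'],o['ft_torque'],o['time_s'],o['joints'])
s=grab('side'); crop(s['frame'],110,290,30,240,3.5,'l_s.png',1.8)
E
```

```text
[0.55344542 0.05250093 0.26599743] 0.02418384469155309 [-0.39324415 -0.15230652 -2.63188429] [-0.17033329  1.65146637 -0.01027353] 18.6 [ 0.56701042 -0.15456451 -0.54918413  0.2140793  -0.83109858 -0.54488332]
```

View pics/l_s.png

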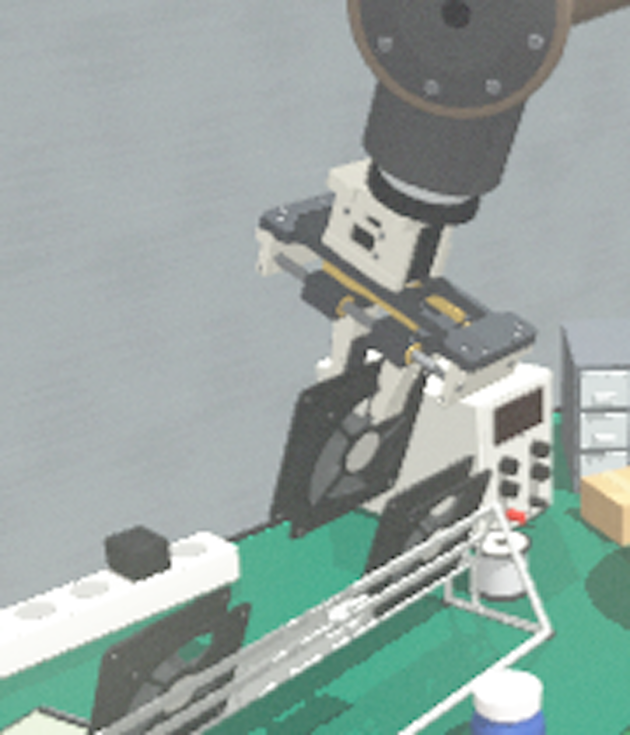

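```bash
python3 - <<'E'
from pl import *
M=Rt(YAW,0)
row([.53,.0,.32],M); row([.47,-.25,.32],M); row([.464,-.32,.30],M)
E
```

```text
[1, 0.017, -0.122, -0.157, 0.0001, 0.0615, 0.0005] dist 0.080 ang 22.1
[1, 0.235, -0.72, -0.246, 0.0001, 0.0615, 0.0005] dist 0.318 ang 22.1
[1, 0.29, -0.891, -0.214, 0.0001, 0.0615, 0.0005] dist 0.385 ang 22.1
```

Request:
arm_command(commands=[[1,0.0,-0.02,-0.08,0,0.012,0],[1,0.017,-0.122,-0.157,0,0.03,0],[1,0.06,-0.22,-0.18,0,0.05,0],[1,0.1,-0.32,-0.2,0,0.0615,0],[1,0.14,-0.42,-0.22,0,0.0615,0],[1,0.18,-0.53,-0.235,0,0.0615,0],[1,0.21,-0.63,-0.245,0,0.0615,0],[1,0.235,-0.72,-0.246,0,0.0615,0],[1,0.27,-0.82,-0.225,0,0.0615,0],[1,0.29,-0.88,-0.214,0,0.0615,0],[1,0.29,-0.891,-0.214,0,0.0615,0],[1,0.29,-0.891,-0.214,0,0.0615,0]])

```text
time_s: 19.85
ee_pos: [0.4638, -0.3206, 0.2982]
orientation: [-0.001, -0.068, 0.998, 0.001]
force: [0.1, 0.6, -1.9]
gripper_width: 0.0235
```

```bash
python3 - <<'E'
from pl import *
o=r.get_obs(); print(o['ee_pos'],o['gripper_width'],o['force'],o['time_s'])
M=Rt(YAW,0)
row([.464,-.362,.25],M);row([.464,-.362,.15],M); row([.464,-.362,.085],M);
s=grab('side'); t=grab('top')
crop(s['frame'],230,420,30,250,3.4,'m_s.png',1.6); crop(t['frame'],290,440,130,290,4.5,'m_t.png',1.6)
E
```

```text
[ 0.46377909 -0.32055036  0.29815147] 0.023506976165444272 [ 0.12515391  0.55958902 -1.87687161] 19.85
[1, 0.013, -0.103, 0.12, 0.0002, -0.0004, 0.0001] dist 0.064 ang 0.2
[1, 0.013, -0.103, 0.37, 0.0002, -0.0004, 0.0001] dist 0.154 ang 0.2
[1, 0.012, -0.103, 0.533, 0.0002, -0.0004, 0.0001] dist 0.217 ang 0.2
```

View pics/m_s.png

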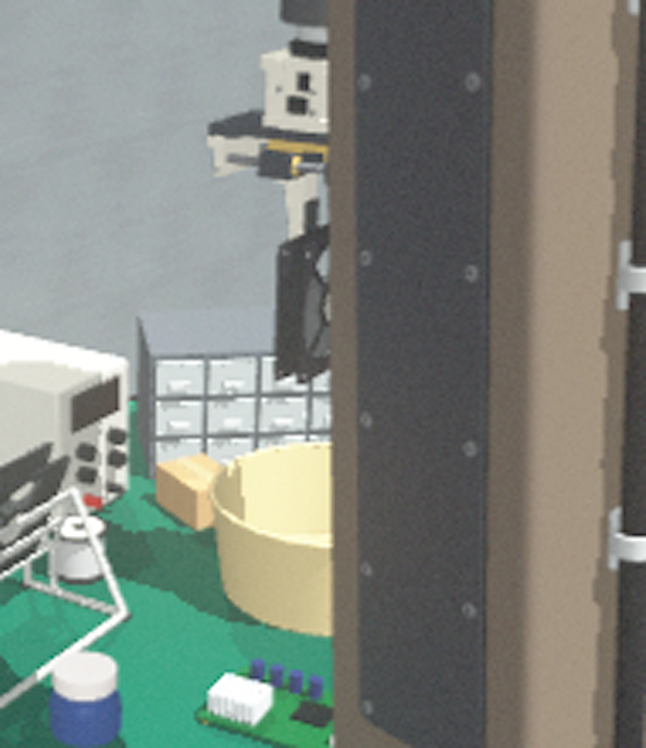

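View pics/m_t.png

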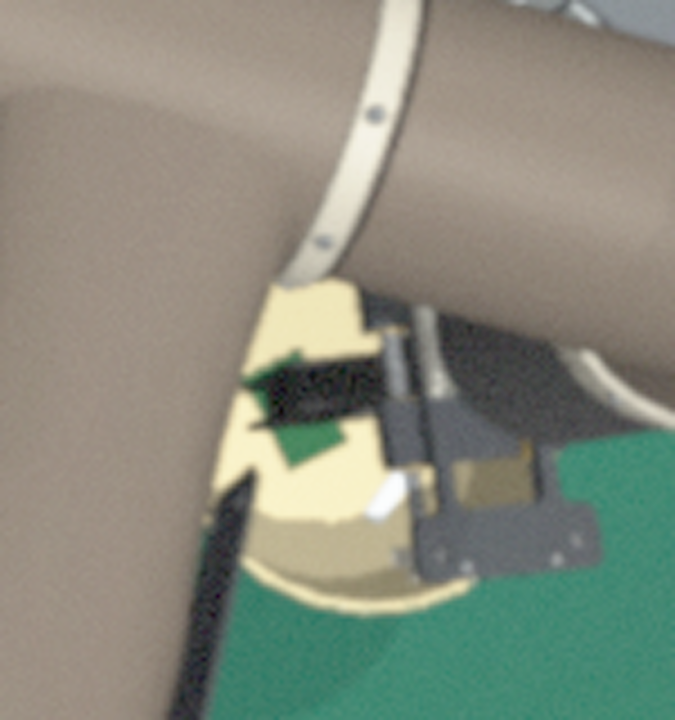

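Request:
arm_command(commands=[[1,0.013,-0.06,0.05,0,0,0],[1,0.013,-0.103,0.12,0,0,0],[1,0.013,-0.103,0.2,0,0,0],[1,0.013,-0.103,0.29,0,0,0],[1,0.013,-0.103,0.37,0,0,0],[1,0.012,-0.103,0.44,0,0,0],[1,0.012,-0.103,0.5,0,0,0],[1,0.012,-0.103,0.53,0,0,0],[1,0.012,-0.103,0.533,0,0,0],[1,0.012,-0.103,0.533,0,0,0]])

```text
time_s: 20.95
ee_pos: [0.4661, -0.3608, 0.0872]
orientation: [0.0, -0.07, 0.998, -0.0]
force: [0.1, 0.4, -1.1]
gripper_width: 0.0237
```

```bash
python3 - <<'E'
from pl import *
o=r.get_obs(); print(o['ee_pos'],o['gripper_width'],o['force'],o['time_s'])
s=grab('side'); t=grab('top')
crop(s['frame'],230,420,80,250,3.4,'n_s.png',1.6); crop(t['frame'],290,440,130,290,4.5,'n_t.png',1.6)
E
```

```text
[ 0.46614056 -0.36081362  0.08723745] 0.023669051524760263 [ 0.07702572  0.40258259 -1.12559794] 20.95
```

View pics/n_s.png

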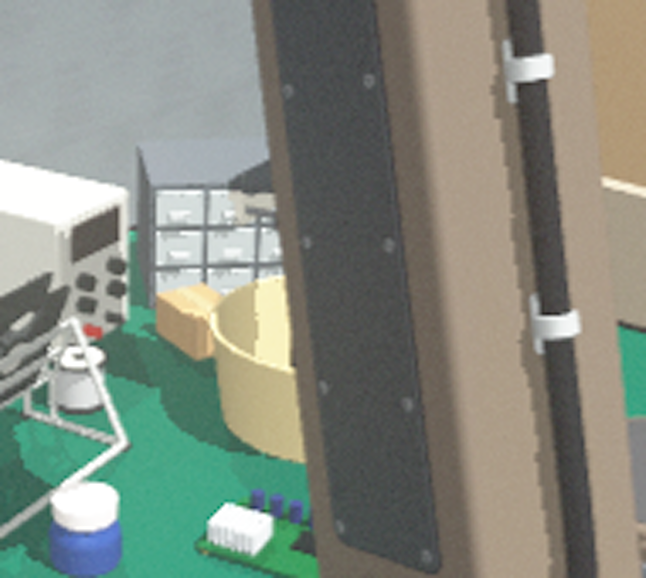

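View pics/n_t.png

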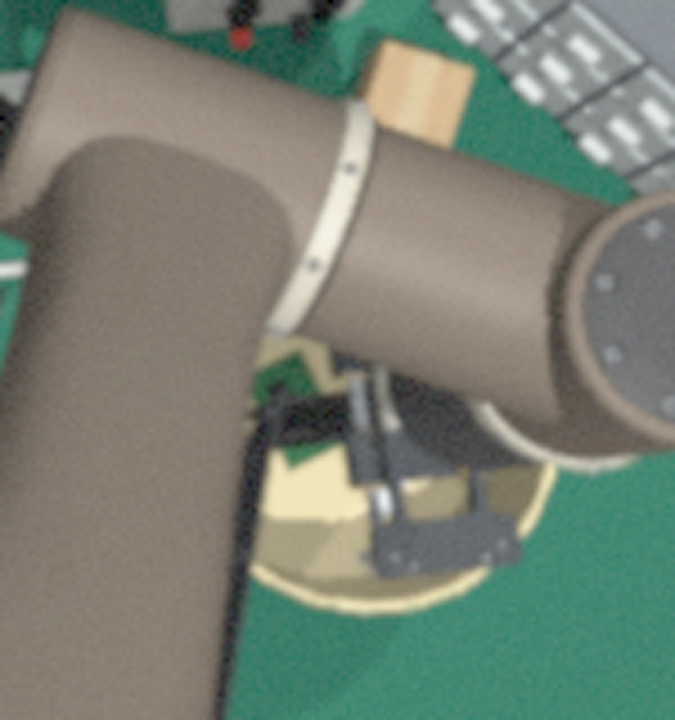

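Request:
arm_command(commands=[[1,0,0,0.015,0,0,0],[1,0,0,0.03,0,0,0],[1,0,0,0.04,0,0,0],[1,0,0,0.04,0,0,0]])

```text
time_s: 21.45
ee_pos: [0.4658, -0.361, 0.071]
orientation: [0.0, -0.07, 0.998, -0.0]
force: [0.5, -0.3, -2.2]
gripper_width: 0.0243
```

Request:
arm_command(commands=[[1,0,0,0.006,0,0,0],[1,0,0,0.012,0,0,0]])

```text
time_s: 21.65
ee_pos: [0.4658, -0.361, 0.066]
orientation: [0.0, -0.07, 0.998, -0.0]
force: [-0.5, -0.2, -1.7]
gripper_width: 0.0239
```

Request:
arm_command(commands=[[1,0,0,0.004,0,0,0],[1,0,0,0.008,0,0,0]])

```text
time_s: 21.85
ee_pos: [0.4662, -0.3611, 0.0638]
orientation: [0.0, -0.07, 0.998, -0.0]
force: [-3.4, 7.7, 17.1]
gripper_width: 0.0239
```

Request:
arm_command(commands=[[1,0,0,-0.003,0,0,0],[0,0,0,-0.003,0,0,0],[0,0,0,-0.003,0,0,0],[0,0,0,-0.003,0,0,0],[0,0,0,-0.003,0,0,0],[0,0,0,-0.003,0,0,0],[0,0,0,-0.003,0,0,0],[0,0,0,-0.003,0,0,0],[0,0,0,-0.003,0,0,0]], force=20)

```text
time_s: 22.75
ee_pos: [0.4662, -0.3611, 0.065]
orientation: [0.0, -0.07, 0.998, -0.0]
force: [0.5, 0.1, 0.2]
gripper_width: 0.0824
```

```bash
python3 - <<'E'
from pl import *
o=r.get_obs(); print(o['ee_pos'],o['gripper_width'],o['force'],o['time_s'])
t=grab('top'); crop(t['frame'],290,440,130,290,4.5,'q_t.png',1.6)
E
```

```text
[ 0.46615124 -0.36110638  0.06497804] 0.08240684598122387 [0.4935314  0.13516568 0.17318667] 22.75
```

View pics/q_t.png

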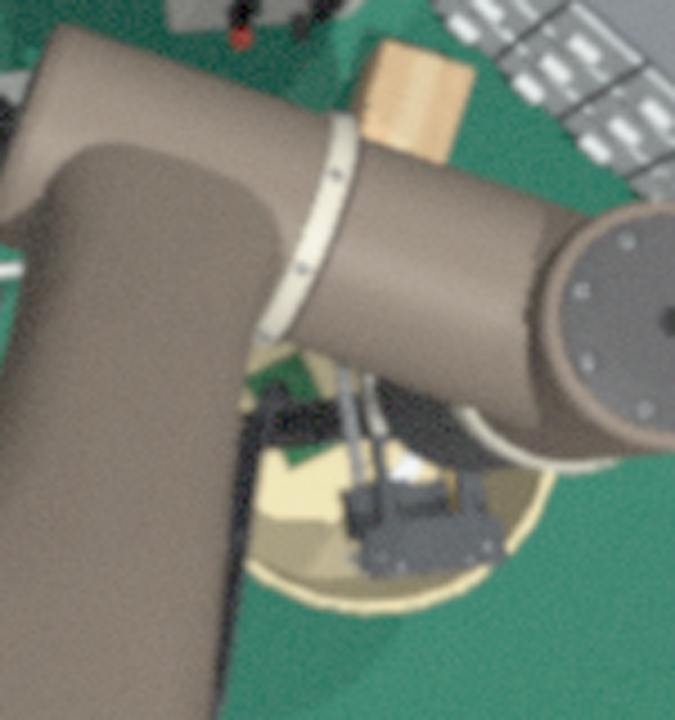

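Request:
arm_command(commands=[[0,0,0,-0.05,0,0,0],[0,0,0,-0.12,0,0,0],[0,0,0,-0.22,0,0,0],[0,0,0,-0.34,0,0,0],[0,0,0,-0.46,0,0,0],[0,0,0,-0.58,0,0,0],[0,0.1,-0.1,-0.6,0,0,0],[0,0.2,-0.2,-0.6,0,0,0],[0,0.3,-0.3,-0.6,0,0,0],[0,0.35,-0.4,-0.6,0,0,0],[0,0.4,-0.5,-0.6,0,0,0],[0,0.4,-0.5,-0.6,0,0,0],[0,0.4,-0.5,-0.6,0,0,0]])

```text
time_s: 24.1
ee_pos: [0.334, -0.5827, 0.3036]
orientation: [-0.0, -0.068, 0.998, 0.0]
force: [-0.8, 0.8, -0.1]
gripper_width: 0.0878
```

```bash
python3 - <<'E'
from pl import *
o=r.get_obs(); print(o['ee_pos'],o['gripper_width'],o['force'],o['time_s'],o['joints'])
t=grab('top','z_t.png'); s=grab('side','z_s.png')
E
```

```text
[ 0.33404851 -0.58269385  0.30363199] 0.08783195103792539 [-0.78852604  0.75391193 -0.07730681] 24.1 [-7.60800650e-01  3.09418771e-01  2.00454773e-01 -2.19165932e-04
 -1.46260270e+00  8.97690102e-01]
```

View pics/z_t.png

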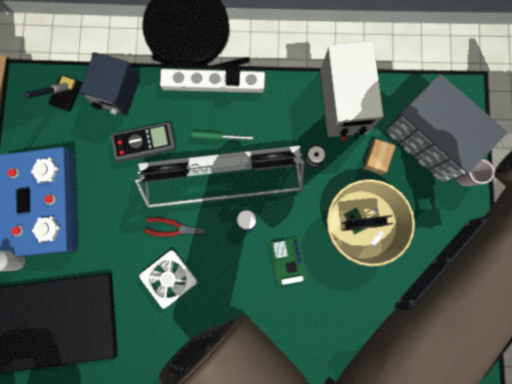

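View pics/z_s.png

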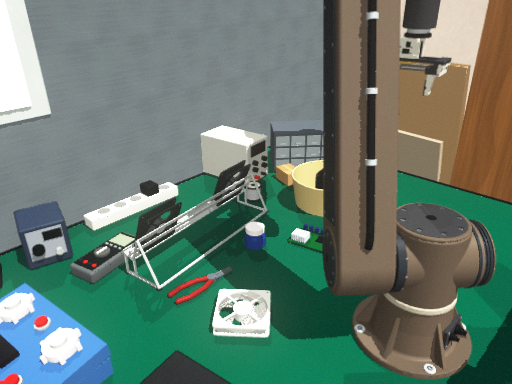

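```bash
python3 - <<'E'
from h import *
a=cv2.imread('pics/top0.png').astype(int); b=cv2.imread('pics/z_t.png').astype(int)
d=cv2.blur(np.abs(a-b).max(2).astype(np.uint8),(3,3)); m=(d>45).astype(np.uint8); m[280:]=0
n,l,s,c=cv2.connectedComponentsWithStats(m)
print([(s[i].tolist()) for i in range(1,n) if s[i][4]>6])
t=cv2.imread('pics/z_t.png'); crop(t,320,425,170,275,6,'fin.png',1.6)
r.close_job()
E
```

```text
[[352, 81, 32, 43, 716], [331, 124, 10, 13, 66], [349, 127, 10, 6, 45], [422, 134, 11, 10, 33], [248, 137, 4, 3, 8], [367, 139, 29, 29, 535], [434, 145, 15, 14, 66], [307, 146, 17, 14, 141], [294, 148, 8, 9, 42], [245, 151, 6, 5, 24], [494, 151, 18, 34, 342], [196, 155, 45, 21, 720], [296, 158, 8, 12, 43], [450, 160, 10, 9, 43], [453, 174, 4, 3, 9], [445, 177, 5, 3, 11], [331, 179, 45, 26, 197], [494, 187, 11, 14, 71], [203, 198, 9, 4, 23], [338, 198, 55, 34, 1174], [483, 200, 7, 13, 53], [505, 204, 7, 7, 30], [417, 217, 73, 63, 1024], [249, 219, 7, 11, 49], [185, 269, 3, 7, 18]]
the job is handed in; nothing more can be done
```

View pics/fin.png

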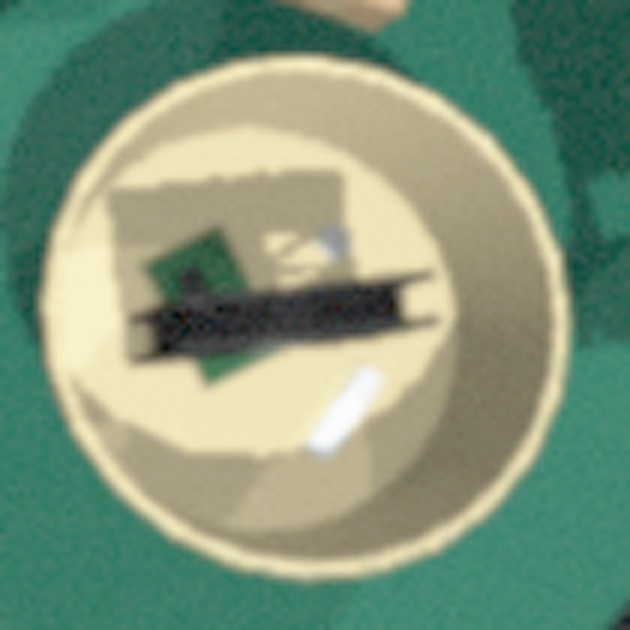

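The job is handed in: the middle fan was the one that binds. It now stands upright on the tub floor, let go there with the gripper well clear, and the clock stood at about 24 s of the 64 s.

**Flicks**
- **Outer fans:** both coasted on after one flick. I could still see each turning 0.5–0.7 s after the finger left, and both had stopped later. I judge each went past half a turn from that; I did not measure the angle.
- **Middle fan:** I swept it three times. The first sweep shifted the rotor by an unclear amount, and it was still in every picture after it. The second, a shorter one, missed the blade. The third moved the rotor clearly and it stopped dead.

**Lift and placing:** I drew it out along the slope and lowered it until it touched the tub floor. The wrist then read about 17 N upward. I backed off 1 mm and opened the fingers.

**Disagreement found:** the reported TCP lies about 38 mm beyond the real fingertips. The side picture suggested it, and a light touch on the open bench (about 15 N) confirmed it. I allowed for this in every move after that.

**Last checks:**
- In the final pictures both sound fans are in their places and the bystanders look unmoved.
- The before-and-after comparison of the top view also flagged patches at the carton, the solder reel and the edge of the jar. I took these for the arm's changed shadow. I handed in from the same script that computed the comparison, so I did not look into them further.

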